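Lock a fresh filter cartridge into the vacuum pump

TASK

A fresh filter cartridge lies on its side on the table: stand it up on its black foot on the table and let go, then take it again from above and fit it in the round bayonet socket of the small vacuum pump. Line its two orange lugs up with the socket's two slots (orange marks), push it down against the spring as far as it goes, twist it a quarter turn clockwise (seen from above) so that the lugs come to the green dots, and let go so that it springs up into its lock. Leave the other things on the table where they are.

Things in the scene. Friction and masses are not known exactly. Their poses are not given: they have to be found in the camera images.
- cartridge_center (a point): Centre, half-way along, of the loose filter cartridge (0.18 kg, 89 mm long, upper part a square white body 54x54 mm). Own z runs along it from foot to top; x and y are square to the body's sides, lugs along y. At the start it lies on a side of the body, its axis 27 mm above the table, own y level, its top pointing towards the robot within 35 degrees.
- cartridge_foot (a point): Centre of the cartridge's flat foot (33 mm across, it can stand on it), 44.5 mm below its centre when upright; axes as cartridge_center. Up from here: 0-27 mm a round black neck 40 mm across, tapered over the first 4 mm; then to 89 mm the white body with grey ribs and a blue top. An orange bar on top runs along the lugs.
- cartridge_lugs (a point): On the cartridge's axis, mid-height of its two orange lugs, 11.5 mm above the foot; axes as cartridge_center. The lugs are 7 mm high and 10 mm wide and stick out of the neck along own +y and -y to 27 mm from the axis. Both are alike: it fits either way round.
- socket_mouth (a point): Centre of the mouth of the pump's fixed bayonet socket, an aluminium ring 80 mm across, flat top 37 mm above the table; z up. Bore 44 mm, with two open slots along own +x and -x (orange marks), 13.5 mm wide at the bore and widening out to 29 mm from the axis. Green dots along own +y and -y. The pump's housing stands on own +y.
- socket_lock (a point): On the socket's axis at the under side of its 9 mm lip, 9 mm below the mouth; axes as socket_mouth. Below it the lugs turn only clockwise from above, from the slots to notches 90 degrees away (own y), with a stop about 10 degrees past. The lugs clear the lip when cartridge_center is less than 20.5 mm above socket_mouth; locked, they sit 2.5 mm up in the notches, with it 23 mm above.
- pusher (a joint): Spring plate inside the socket, m pressed down from rest (0 to 0.0125). The foot meets it when cartridge_center is 29 mm above socket_mouth; it pushes up with 2.4 N at first and about 9.5 N when the shoulder of the white body stops on the ring (cartridge_center 17.5 mm above socket_mouth).
- pump: The fixed vacuum pump on a dark plate; origin on the table under the socket's axis, axes as socket_mouth. Besides the socket: a blue housing and dark finned motor on own +y, 50 to 127 mm from the axis, up to 75 mm above the table.
- marker: Felt marker with a red cap, 18x136x17 mm, lying along own y near the table's front edge; bystander; origin at its underside.
- carton: White and blue medicine carton, 50x106x43 mm, lying to the left of the pump; bystander; origin under its centre.
- tape: Roll of white tape, 92 mm across, 36 mm high, lying flat far to the right; bystander; origin under its centre.

How it is judged:
On the way:
1. the cartridge stands upright on its foot on the table, let go (angle between cartridge_center's own z axis and vertical below 0.1 rad and height (world z) of cartridge_center between 0.041 and 0.048 m and contact force between the fingers and cartridge below 0.1 N and linear speed of cartridge below 0.02 m/s), for 0.2 s.
At the end, for the whole second after the job is handed in: The cartridge stands upright (within 4.5 degrees) in the pump's socket, within 6 mm of its axis, its centre 20.5 to 26 mm above the socket's mouth (sprung up into the lock), its lugs within 14 degrees of the green dots, at rest and released (horizontal distance between cartridge_center and socket_mouth below 0.006 m and z of cartridge_center in the frame of socket_mouth between 0.0205 and 0.026 m and angle between the y axis of cartridge_center and the y axis of socket_mouth, either way round below 0.24 rad and angle between cartridge_center's own z axis and vertical below 0.08 rad and linear speed of cartridge below 0.02 m/s); the robot touches nothing.
It fails at once if a bystander is moved more than 3 cm (distance of any of marker, carton, tape from where it was at the start of the episode above 0.03 m).
It also fails if it takes over 67 s, if anything falls off the work surface, if the arm or the gripper's body presses on something with over 40 N, if the wrist force passes 120 N, or if a joint passes its speed limit or range.

ROBOT

A 6-joint arm with a two-finger parallel gripper is mounted at the origin on a cart in front of the work surface, level with it; the furniture and walls round the work are solid. World frame = base frame: x ahead of the robot, y to its left, z up, the work surface at z = 0. Lengths are in m, angles in rad, forces in N, time in s.
With the tool pointing down it reaches from about 0.25 to 0.775 m from the base axis. Payload 4 kg.
Tool frame: the origin (TCP) lies midway between the tips of the shut fingers; the grasp point (between the pads) lies 19 mm behind it (robot.tcp_to_grasp is the distance from the TCP to the grasp point, in m); x points along the fingers, y is the direction in which the jaws open and shut, and the axes are right-handed (so a half turn about x gives the same grasp; the last joint's range is limited). The gripper opens to 94 mm and grips with 3 to 60 N. Pads are 16 mm wide; open, the fingers measure 119 mm over their backs; the gripper's body (75 mm by 177 mm) begins 78 mm behind the grasp point.
Start: joints at [1.161, 0.087, 1.371, -0, 1.684, -0.103], TCP at [0.166, 0.524, 0.178] pointing down, gripper open.
Joint ranges: [-3.1, 3.1], [-0.76, 2.03], [0.27, 2.55], [-1.08, 4.22], [0.17, 2.65], [-2.57, 2.57]. Speed limits (rad/s): [2.79, 2.79, 3.14, 3.14, 3.14, 3.14].

INTERFACE

Orientations are given as [roll, pitch, yaw] about the fixed x, y, z axes, in that order (R = Rz(yaw) Ry(pitch) Rx(roll)).
In Python, from bench import robot gives the robot as it stands.
- The arm moves only by the tool send_rows, never from a script. Its argument "increments" is a list of rows, each a list of 5 numbers: the opening, from -1 (shut) to 1 (fully open), so that 0 is half open, then the shift along the tool's x, y, z in m, then the turn about the tool's x in rad. In form: [[hand, tx, ty, tz, roll], ...]. A call has 1 to 5 rows; each row is the pose to reach, as a shift and turn from the pose commanded when the call began, along the tool's axes at that moment; what a row does not reach only later rows make up. A row lasts 1/12 s, in which the tool goes at most 41.7 mm and 7.16 degrees, less where a joint would pass 70% of its speed; a pose out of reach is approached as far as the arm can. A call with a gripper value outside its range is refused whole. The fingers move at their own pace and stop on an object; the grip force is fixed at half the most. Time passes only in rows, so rows that repeat a pose let the fingers close. It gives the time, the measured TCP pose, the force and the opening at its end, in the units of the state.
- robot.get_obs(): the state, without advancing time (a new reading comes with each control period).
- robot.snapshot(name): name is "scene" or "top"; returns a dict with "image" (384x512x3 uint8, red, green, blue), "intrinsics" (3x3 intrinsics, pixels), "k1" (the pictures are not rectified: a ray, as slopes to the right and down, at radius r is drawn at 1 + k1 r^2 times it, then the intrinsics apply), "world_from_camera" (4x4, takes a point from camera to world coordinates). Camera axes: x right, y down, z forward; pixel columns grow to the right and rows downward; lengths in m; the calibration is good to about 2 mm. A picture is of the moment at which its call begins. There is no depth.
- robot.close_job(): hands the job in, once; it reports no verdict.
The state is a dict: "time": time; "joint_positions": joint angles; "qvel": joint speeds; "joint_torque": joint torques, N m; "tool_pos": TCP position; "ee_rot": TCP orientation; "wrist_force": force on the tool from outside, world axes, zero at the start; "wrist_torque": the same for the moment, N m; "width": finger opening in m.
Only numpy, scipy, OpenCV 4.12 (cv2) and the standard library are available. Lean on these libraries where they do the work, as an engineer would, in place of code of your own. Each camera call takes 0.05 s, during which the arm holds its last target.

## Working session

There is one attempt and no reset: what is moved stays moved. The work goes in short steps, Python scripts to look and compute and a tool call to move; the robot and the scene stay as the last step left them, time stands still between calls to the robot, and variables do not carry over. Pictures are saved under pics/ and viewed, and the job is handed in when it is done.

Besides the shell and the picture viewer there is one more tool, called after "Request:" in YAML: its name, and indented under it one key for each argument. send_rows: Moves the arm, as the interface text tells. Its arguments: {"type":"object","properties":{"increments":{"type":"array"}},"required":["increments"]}

```bash
ls; mkdir -p pics; python3 - <<'E'
from bench import robot
import cv2,json,numpy as np
o=robot.get_obs(); print(o); print(robot.tcp_to_grasp)
for n in("scene","top"):
    s=robot.snapshot(n); cv2.imwrite(f"pics/{n}0.png",s["image"][:,:,::-1]); print(n,s["intrinsics"],s["k1"],s["world_from_camera"])
E
```

```text
pics
{'time': 0.0, 'joint_positions': array([ 1.16087918e+00,  8.79341030e-02,  1.37221156e+00, -2.40107485e-05,
        1.68362264e+00, -1.03101487e-01]), 'qvel': array([ 1.50760041e-04,  7.18299077e-05,  4.28487864e-04, -9.10524898e-04,
       -1.15644065e-03,  1.28334824e-03]), 'joint_torque': array([-1.28003328e-03, -3.40186429e+01, -3.02425289e+01,  7.18337204e-02,
        3.31286550e-02, -1.73275453e-04]), 'tool_pos': array([0.16588489, 0.52375279, 0.17703734]), 'ee_rot': array([-1.66292962,  1.56862054, -1.96974796]), 'wrist_force': array([ 0.36574706,  0.87400598, -0.11639887]), 'wrist_torque': array([ 0.04384976, -0.0260109 , -0.00376706]), 'width': 0.09403659545626797}
0.0188
scene [[425.09202912   0.         256.42541183]
 [  0.         425.09202912 190.72887138]
 [  0.           0.           1.        ]] -0.12854068610539174 [[ 8.49738810e-01 -3.01272790e-01  4.32641493e-01  4.58552592e-02]
 [-5.27203806e-01 -4.86082947e-01  6.96978848e-01 -7.93981286e-01]
 [ 3.18889679e-04 -8.20340219e-01 -5.71875707e-01  6.83204688e-01]
 [ 0.00000000e+00  0.00000000e+00  0.00000000e+00  1.00000000e+00]]
top [[351.1390698    0.         258.09548927]
 [  0.         351.1390698  188.38382996]
 [  0.           0.           1.        ]] -0.04244386634909864 [[-1.67765334e-02 -9.93060927e-01  1.16398207e-01  3.90753761e-01]
 [-9.99859126e-01  1.66012579e-02 -2.47520529e-03 -3.77684487e-02]
 [ 5.25673016e-04 -1.16423335e-01 -9.93199542e-01  1.00133039e+00]
 [ 0.00000000e+00  0.00000000e+00  0.00000000e+00  1.00000000e+00]]
```

View pics/scene0.png

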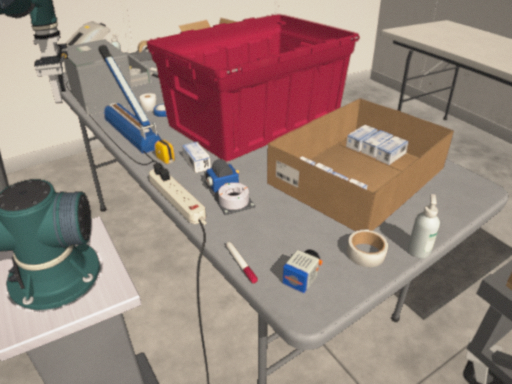

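View pics/top0.png

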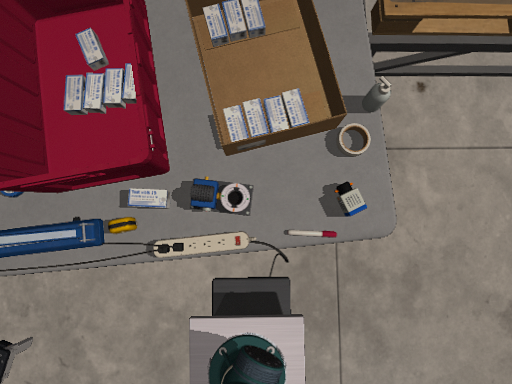

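```bash
cat > h.py <<'E'
import numpy as np,cv2
from scipy.spatial.transform import Rotation as R
def ray(s,uv):
    K=s["intrinsics"];k=s["k1"];T=s["world_from_camera"]
    D=np.array([k,0,0,0,0.])
    p=cv2.undistortPoints(np.array(uv,float).reshape(-1,1,2),K,D,).reshape(-1,2)
    d=np.c_[p,np.ones(len(p))]@T[:3,:3].T
    return T[:3,3],d
def plane(s,uv,z):
    o,d=ray(s,uv); t=(z-o[2])/d[:,2]
    return o+t[:,None]*d
def proj(s,P):
    T=np.linalg.inv(s["world_from_camera"]);P=np.atleast_2d(P)
    return cv2.projectPoints(P.astype(float),cv2.Rodrigues(T[:3,:3])[0],T[:3,3],s["intrinsics"],np.array([s["k1"],0,0,0,0.]))[0].reshape(-1,2)
def crop(s,name,u0,v0,w,h,f):
    im=s["image"][v0:v0+h,u0:u0+w,::-1]
    cv2.imwrite(name,cv2.resize(im,None,fx=f,fy=f,interpolation=cv2.INTER_CUBIC))
def st(o):
    r=R.from_euler('xyz',o["ee_rot"]).as_matrix()
    print("t",round(o["time"],2),"pos",o["tool_pos"].round(4),"x",r[:,0].round(3),"y",r[:,1].round(3),"F",o["wrist_force"].round(1),"w",round(o["width"],4),"j",o["joint_positions"].round(2))
    return r
E
python3 - <<'E'
from bench import robot
from h import *
t=robot.snapshot("top");s=robot.snapshot("scene")
crop(t,"pics/c1.png",320,170,64,56,12)
crop(t,"pics/p1.png",180,165,84,60,9)
crop(s,"pics/c1s.png",270,240,64,56,12)
crop(s,"pics/p1s.png",190,150,84,70,8)
st(robot.get_obs())
E
```

```text
t 0.2 pos [0.166  0.524  0.1775] x [-0.001 -0.001 -1.   ] y [ 0.302  0.953 -0.001] F [ 0.9  0.2 -0.8] w 0.094 j [ 1.16  0.09  1.37  0.    1.68 -0.1 ]
```

View pics/c1.png

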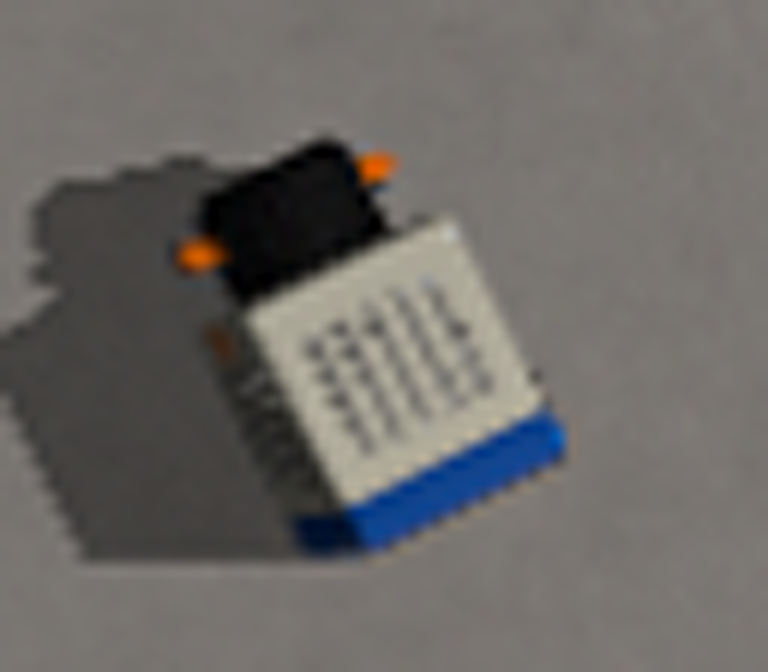

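View pics/p1.png

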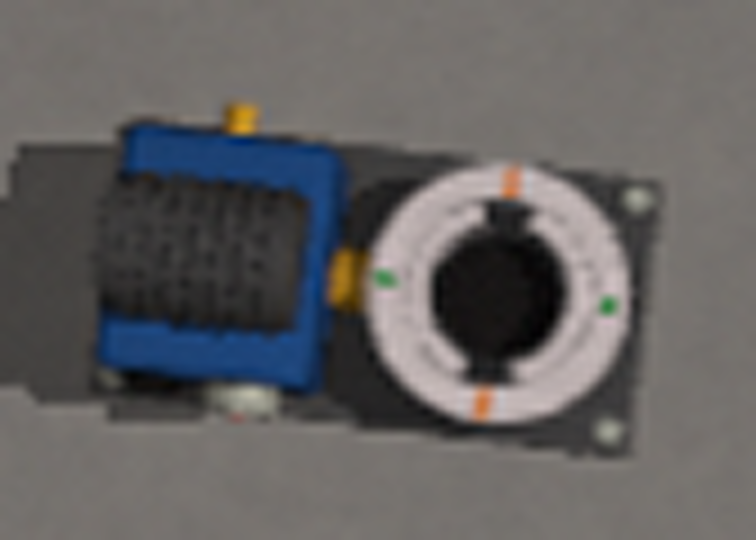

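View pics/c1s.png

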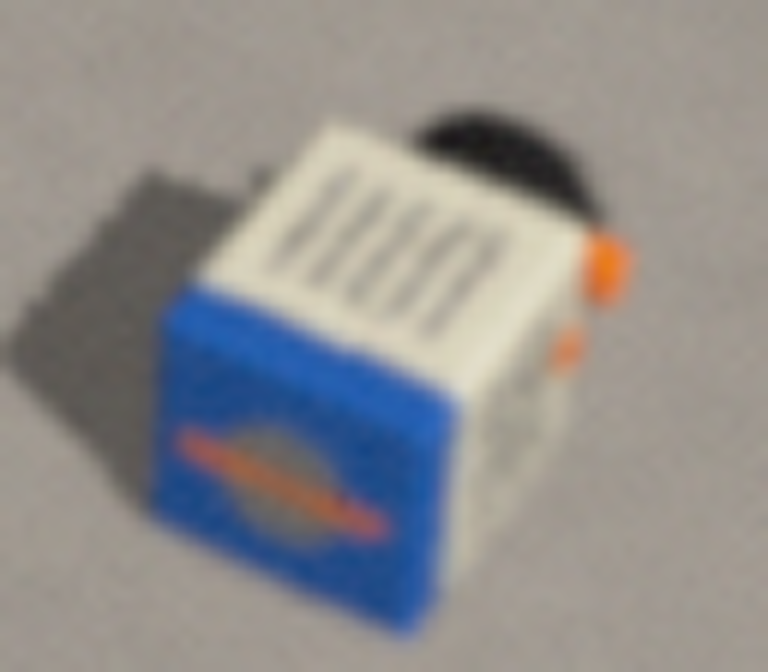

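View pics/p1s.png

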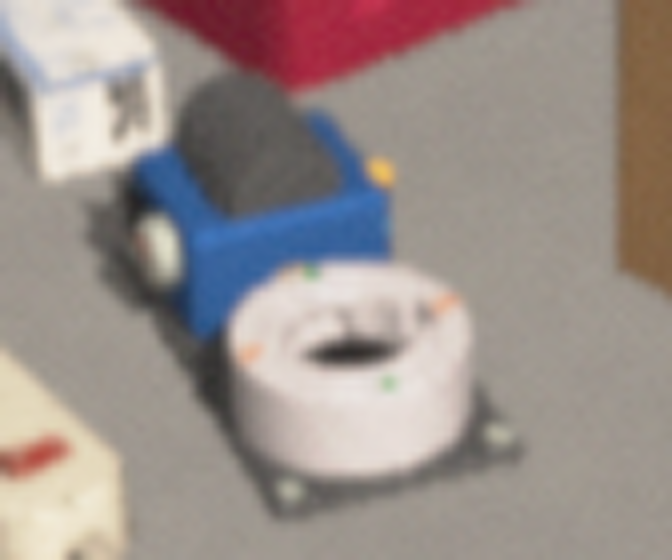

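```bash
python3 - <<'E'
from bench import robot
from h import *
t=robot.snapshot("top");s=robot.snapshot("scene")
def f(x,u0,v0,k): x=np.array(x,float);return (x+.5)/k-.5+[u0,v0]
c=plane(t,f([(250,310),(450,220),(565,440),(365,545)],320,170,12),.054)
print("corners",c.round(4), [np.linalg.norm(c[i]-c[(i+1)%4]).round(4) for i in range(4)])
l=plane(t,f([(200,257),(377,167)],320,170,12),.027);print("lugs",l.round(4),l.mean(0))
cs=plane(s,f([(335,125),(590,235),(455,405),(170,300)],270,240,12),.054)
print("scene corners",cs.round(4))
m=plane(t,f([(512,182),(484,403),(384,278),(607,305)],180,165,9),.037);print("marks",m.round(4))
c1=m[:2].mean(0);c2=m[2:].mean(0);print(c1,c2)
d=m[0]-m[1];g=m[2]-m[3];print(np.degrees(np.arctan2(d[1],d[0])),np.degrees(np.arctan2(g[1],g[0]))-90,np.linalg.norm(d),np.linalg.norm(g))
ms=plane(s,f([(440,305),(249,352),(311,271),(389,383)],190,150,8),.037);print("scene",ms.round(4),ms[:2].mean(0),ms[2:].mean(0))
# refine by colour
im=cv2.cvtColor(t["image"],cv2.COLOR_RGB2HSV)
E
```

```text
corners [[ 0.4789 -0.2633  0.054 ]
 [ 0.4987 -0.3099  0.054 ]
 [ 0.4482 -0.3336  0.054 ]
 [ 0.4254 -0.287   0.054 ]] [np.float64(0.0506), np.float64(0.0558), np.float64(0.0519), np.float64(0.0586)]
lugs [[ 0.494  -0.2586  0.027 ]
 [ 0.5145 -0.3011  0.027 ]] [ 0.50426998 -0.27982506  0.027     ]
scene corners [[ 0.4792 -0.2644  0.054 ]
 [ 0.5005 -0.3113  0.054 ]
 [ 0.4552 -0.3315  0.054 ]
 [ 0.4286 -0.2851  0.054 ]]
marks [[ 0.5148  0.0196  0.037 ]
 [ 0.447   0.0288  0.037 ]
 [ 0.4858  0.0591  0.037 ]
 [ 0.4764 -0.0091  0.037 ]]
[0.48089903 0.0242028  0.037     ] [0.48108712 0.02500757 0.037     ]
-7.729175133830099 -7.873031491873675 0.0684680480147146 0.06892156470113782
scene [[ 0.5152  0.0225  0.037 ]
 [ 0.4478  0.0321  0.037 ]
 [ 0.4882  0.0633  0.037 ]
 [ 0.4783 -0.0073  0.037 ]] [0.48148529 0.02730874 0.037     ] [0.48326724 0.02799229 0.037     ]
```

```bash
cat >> h.py <<'E'
def plan(o,P,yaw):
    "P target TCP; yaw = world angle (deg) of tool y"
    r=st(o); d=r.T@(np.array(P)-o["tool_pos"]); y0=np.degrees(np.arctan2(r[1,1],r[0,1]))
    dy=(yaw-y0+180)%360-180
    print("tool shift",d.round(4),"roll",round(-np.radians(dy),4),"yaw now",y0.round(2))
E
python3 - <<'E'
from bench import robot
from h import *
plan(robot.get_obs(),[0.448,-0.305,0.15],-66)
E
```

```text
t 0.3 pos [0.1661 0.5241 0.1778] x [-0.    -0.001 -1.   ] y [ 0.302  0.953 -0.001] F [-0.2  0.3 -0.2] w 0.094 j [ 1.16  0.09  1.37 -0.    1.68 -0.1 ]
tool shift [ 0.0283 -0.7052  0.5192] roll 2.4159 yaw now 72.42
```

Request:
send_rows:
  increments:
    - [1,0,-0.705,0.52,2.41]
    - [1,0,-0.705,0.52,2.41]
    - [1,0,-0.705,0.52,2.41]
    - [1,0,-0.705,0.52,2.41]
    - [1,0,-0.705,0.52,2.41]

```text
time: 0.72
tool_pos: [0.2334, 0.3254, 0.178]
ee_rot: [0.843, 1.57, -0.094]
wrist_force: [0.7, 0.1, 0.6]
width: 0.0941
```

```bash
python3 - <<'E'
from bench import robot
from h import *
plan(robot.get_obs(),[0.448,-0.305,0.15],-66)
E
```

```text
t 0.72 pos [0.2334 0.3254 0.178 ] x [ 0. -0. -1.] y [0.806 0.592 0.   ] F [0.7 0.1 0.6] w 0.0941 j [ 0.81 -0.25  1.69 -0.    1.71  0.17]
tool shift [ 0.0281 -0.2006  0.635 ] roll 1.786 yaw now 36.33
```

Request:
send_rows:
  increments:
    - [1,0,-0.2,0.635,1.786]
    - [1,0,-0.2,0.635,1.786]
    - [1,0,-0.2,0.635,1.786]
    - [1,0,-0.2,0.635,1.786]
    - [1,0,-0.2,0.635,1.786]

```text
time: 1.13
tool_pos: [0.3017, 0.1286, 0.1785]
ee_rot: [1.837, 1.569, 0.275]
wrist_force: [1.7, -0.1, -0.1]
width: 0.0943
```

```bash
python3 - <<'E'
from bench import robot
from h import *
plan(robot.get_obs(),[0.448,-0.305,0.15],-66)
E
```

```text
t 1.13 pos [0.3017 0.1286 0.1785] x [ 0.002  0.    -1.   ] y [1.    0.009 0.002] F [ 1.7 -0.1 -0.1] w 0.0943 j [ 0.23 -0.43  1.81  0.    1.76  0.22]
tool shift [0.0285 0.1425 0.4349] roll 1.1607 yaw now 0.5
```

Request:
send_rows:
  increments:
    - [1,0,0.142,0.435,1.16]
    - [1,0,0.142,0.435,1.16]
    - [1,0,0.142,0.435,1.16]
    - [1,0,0.142,0.435,1.16]
    - [1,0,0.142,0.435,1.16]

```text
time: 1.55
tool_pos: [0.3692, -0.069, 0.1785]
ee_rot: [2.112, 1.569, -0.077]
wrist_force: [0.3, 0.4, 0.5]
width: 0.0939
```

```bash
python3 - <<'E'
from bench import robot
from h import *
plan(robot.get_obs(),[0.448,-0.305,0.12],-66)
E
```

```text
t 1.55 pos [ 0.3692 -0.069   0.1785] x [ 0.002 -0.    -1.   ] y [ 0.815 -0.579  0.001] F [0.3 0.4 0.5] w 0.0939 j [-0.34 -0.31  1.73  0.    1.72  0.28]
tool shift [0.0587 0.2009 0.1467] roll 0.5339 yaw now -35.41
```

Request:
send_rows:
  increments:
    - [1,0,0.201,0.147,0.534]
    - [1,0,0.201,0.147,0.534]
    - [1,0,0.201,0.147,0.534]
    - [1,0,0.201,0.147,0.534]
    - [1,0,0.201,0.147,0.534]

```text
time: 1.97
tool_pos: [0.4364, -0.2662, 0.1781]
ee_rot: [3.115, 1.57, 0.393]
wrist_force: [0.9, 0.6, 1.2]
width: 0.0939
```

```bash
python3 - <<'E'
from bench import robot
from h import *
plan(robot.get_obs(),[0.448,-0.305,0.008],-66)
s=robot.snapshot("scene");crop(s,"pics/a1.png",230,180,130,110,6)
s=robot.snapshot("top");crop(s,"pics/a1t.png",300,150,100,90,7)
E
```

```text
t 1.97 pos [ 0.4364 -0.2662  0.1781] x [ 0.  0. -1.] y [ 0.408 -0.913  0.   ] F [0.9 0.6 1.2] w 0.0939 j [-0.66  0.    1.46  0.    1.68  0.49]
tool shift [0.1701 0.0401 0.0053] roll 0.0014 yaw now -65.92
```

View pics/a1.png

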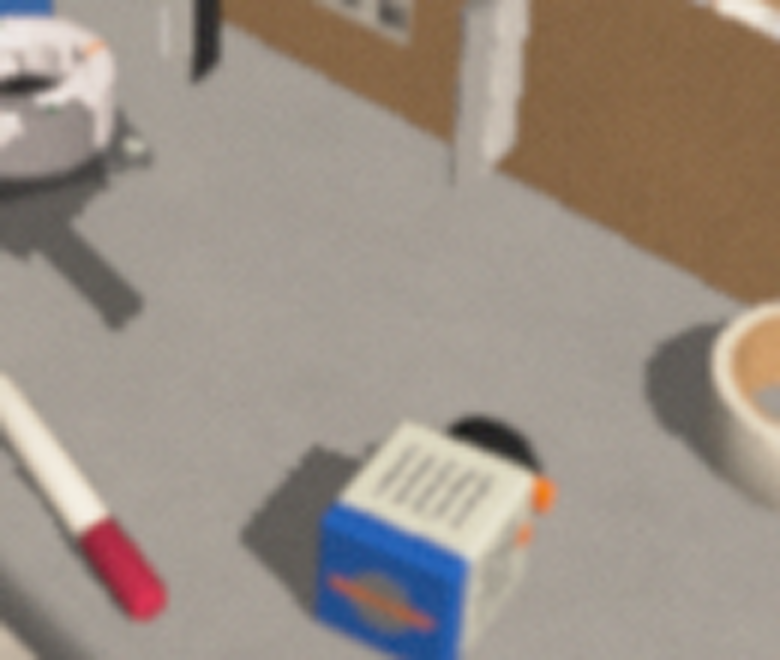

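View pics/a1t.png

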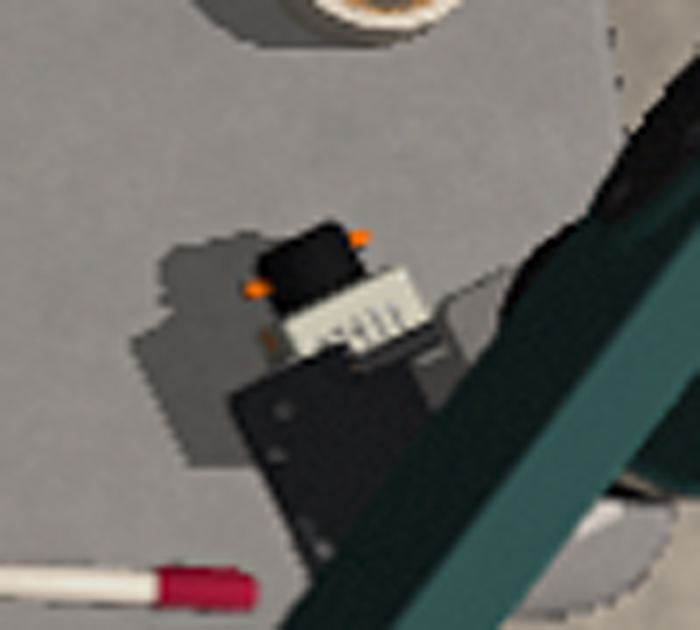

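Request:
send_rows:
  increments:
    - [1,0.03,0.04,0.005,0]
    - [1,0.07,0.04,0.005,0]
    - [1,0.1,0.04,0.005,0]
    - [1,0.13,0.04,0.005,0]
    - [1,0.13,0.04,0.005,0]

```text
time: 2.48
tool_pos: [0.4436, -0.2982, 0.0406]
ee_rot: [-1.141, 1.556, 2.426]
wrist_force: [-0.7, 0.3, -1.8]
width: 0.0939
```

```bash
python3 - <<'E'
from bench import robot
from h import *
plan(robot.get_obs(),[0.448,-0.305,0.008],-66)
s=robot.snapshot("scene");crop(s,"pics/a2.png",250,200,100,100,6)
s=robot.snapshot("top");crop(s,"pics/a2t.png",300,150,100,90,7)
E
```

```text
t 2.48 pos [ 0.4436 -0.2982  0.0406] x [-0.011  0.01  -1.   ] y [ 0.413 -0.91  -0.014] F [-0.7  0.3 -1.8] w 0.0939 j [-0.7   0.13  1.6   0.    1.43  0.45]
tool shift [ 0.0325  0.0084 -0.0015] roll 0.0073 yaw now -65.58
```

View pics/a2.png

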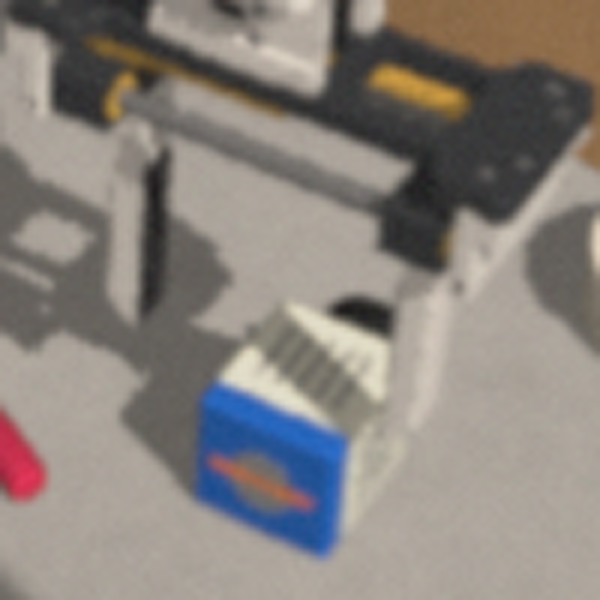

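```bash
python3 - <<'E'
from bench import robot
from h import *
plan(robot.get_obs(),[0.448,-0.305,0.008],-66)
E
```

```text
t 2.58 pos [ 0.4476 -0.3014  0.0478] x [-0.002  0.002 -1.   ] y [ 0.414 -0.91  -0.002] F [0.9 0.1 0.7] w 0.0936 j [-0.7   0.13  1.59  0.    1.43  0.45]
tool shift [0.0398 0.0035 0.0011] roll 0.0076 yaw now -65.56
```

Request:
send_rows:
  increments:
    - [1,0.015,0.0035,0.001,0.007]
    - [1,0.03,0.0035,0.001,0.007]
    - [1,0.04,0.0035,0.001,0.007]
    - [1,0.04,0.0035,0.001,0.007]
    - [1,0.04,0.0035,0.001,0.007]

```text
time: 3.0
tool_pos: [0.4495, -0.3064, 0.0097]
ee_rot: [2.093, 1.569, -0.629]
wrist_force: [0.8, 1.2, 0.0]
width: 0.0938
```

Request:
send_rows:
  increments:
    - [0,0,0,0,0]
    - [0,0,0,0,0]
    - [-0.2,0,0,0,0]
    - [-0.2,0,0,0,0]
    - [-0.2,0,0,0,0]

```text
time: 3.42
tool_pos: [0.4489, -0.3062, 0.0086]
ee_rot: [2.182, 1.57, -0.54]
wrist_force: [0.5, 0.1, 0.3]
width: 0.0642
```

```bash
python3 - <<'E'
from bench import robot
from h import *
plan(robot.get_obs(),[0.448,-0.305,0.008],-66)
s=robot.snapshot("scene");crop(s,"pics/a3.png",250,200,100,100,6)
E
```

```text
t 3.42 pos [ 0.4489 -0.3062  0.0086] x [ 0.001 -0.    -1.   ] y [ 0.407 -0.914  0.001] F [0.5 0.1 0.3] w 0.0642 j [-0.7   0.17  1.63  0.    1.35  0.45]
tool shift [ 0.0006 -0.0015  0.0003] roll -0.0001 yaw now -66.01
```

View pics/a3.png

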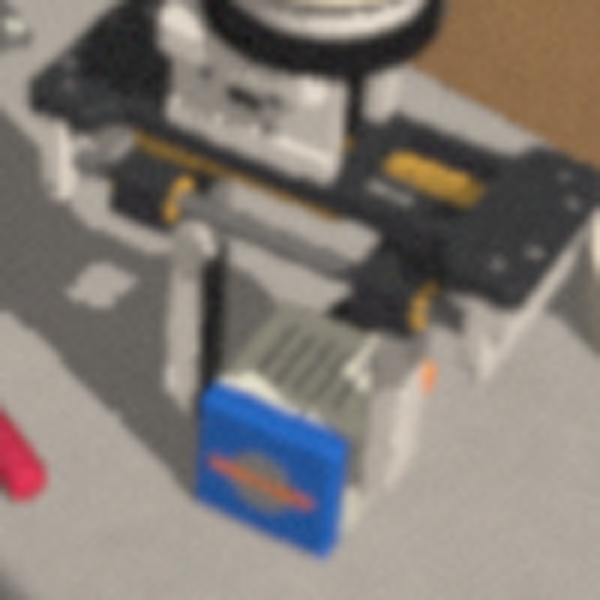

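Request:
send_rows:
  increments:
    - [-0.2,0,0,0,0]
    - [-0.2,0,0,0,0]
    - [-0.2,0,0,0,0]
    - [-0.2,0,0,0,0]
    - [-0.2,0,0,0,0]

```text
time: 3.88
tool_pos: [0.4486, -0.3059, 0.0082]
ee_rot: [-1.415, 1.57, 2.146]
wrist_force: [-1.4, 1.7, 2.3]
width: 0.0537
```

Request:
send_rows:
  increments:
    - [-0.2,-0.01,0,0,0]
    - [-0.2,-0.02,0,0,0]
    - [-0.2,-0.03,0,0,0]
    - [-0.2,-0.03,0,0,0]
    - [-0.2,-0.03,0,0,0]

```text
time: 4.3
tool_pos: [0.4496, -0.3069, 0.0396]
ee_rot: [2.022, 1.568, -0.701]
wrist_force: [0.1, 0.4, -2.9]
width: 0.0536
```

```bash
python3 - <<'E'
from bench import robot
from h import *
plan(robot.get_obs(),[0.448,-0.305,0.008],-66)
s=robot.snapshot("scene");crop(s,"pics/a4.png",250,200,100,100,6)
E
```

```text
t 4.3 pos [ 0.4496 -0.3069  0.0396] x [ 0.002 -0.002 -1.   ] y [ 0.407 -0.914  0.003] F [ 0.1  0.4 -2.9] w 0.0536 j [-0.7   0.14  1.59  0.    1.41  0.45]
tool shift [ 0.0316 -0.0025  0.0007] roll -0.0001 yaw now -66.01
```

View pics/a4.png

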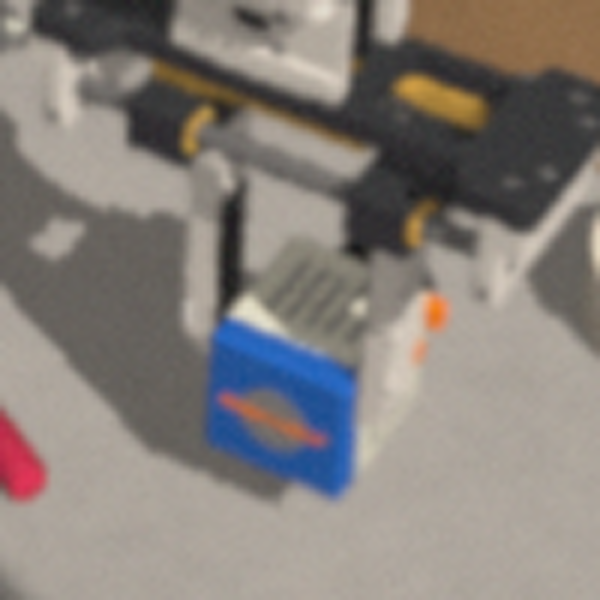

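Request:
send_rows:
  increments:
    - [-0.2,-0.01,0,0,0]
    - [-0.2,-0.022,0,0,0]
    - [0.0,-0.022,0,0,0]
    - [0.05,-0.022,0,0,0]
    - [0.1,-0.022,0,0,0]

```text
time: 4.77
tool_pos: [0.4488, -0.3062, 0.0604]
ee_rot: [2.085, 1.57, -0.638]
wrist_force: [-0.2, 0.3, -1.1]
width: 0.0535
```

```bash
python3 - <<'E'
from bench import robot
from h import *
st(robot.get_obs())
s=robot.snapshot("scene");crop(s,"pics/a5.png",250,200,100,100,6)
st(robot.get_obs())
E
```

```text
t 4.77 pos [ 0.4488 -0.3062  0.0604] x [ 0. -0. -1.] y [ 0.407 -0.914  0.   ] F [-0.2  0.3 -1.1] w 0.0535 j [-0.7   0.13  1.57  0.    1.45  0.45]
t 4.82 pos [ 0.4486 -0.306   0.06  ] x [-0.  0. -1.] y [ 0.407 -0.914 -0.   ] F [ 0.1 -0.  -2.2] w 0.0541 j [-0.7   0.13  1.57  0.    1.45  0.45]
```

View pics/a5.png

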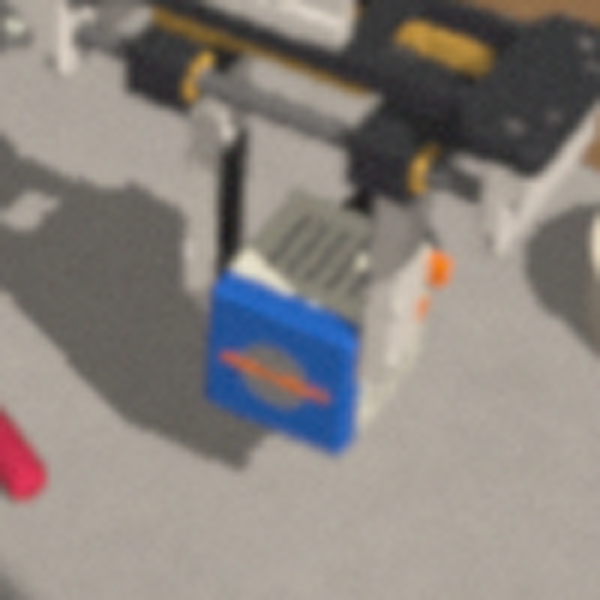

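Request:
send_rows:
  increments:
    - [0.11,0,0,0,0]
    - [0.12,0,0,0,0]
    - [0.12,0,0,0,0]
    - [0.12,0,0,0,0]

```text
time: 5.15
tool_pos: [0.4486, -0.306, 0.0598]
ee_rot: [-1.264, 1.57, 2.296]
wrist_force: [-0.9, 0.1, -1.2]
width: 0.054
```

```bash
cat > look.py <<'E'
import sys
from bench import robot
from h import *
n=sys.argv[1]
o=robot.get_obs();st(o);print("T",o["wrist_torque"].round(3))
s=robot.snapshot("scene");crop(s,f"pics/{n}.png",*([int(x) for x in sys.argv[2:7]] or [250,200,100,100,6]))
E
python3 look.py a6
```

```text
t 5.15 pos [ 0.4486 -0.306   0.0598] x [-0.  0. -1.] y [ 0.407 -0.914 -0.001] F [-0.9  0.1 -1.2] w 0.054 j [-0.7   0.13  1.57  0.    1.45  0.45]
T [-0.06   0.175  0.012]
```

View pics/a6.png

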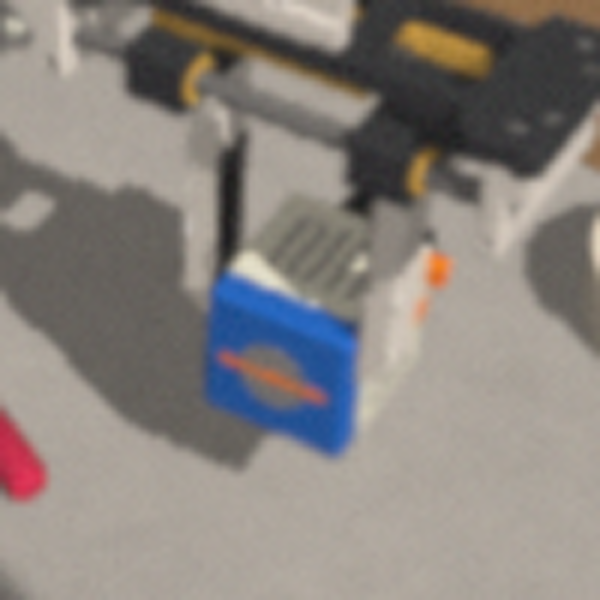

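Request:
send_rows:
  increments:
    - [0.13,0,0,0,0]
    - [0.13,0,0,0,0]
    - [0.135,0,0,0,0]
    - [0.135,0,0,0,0]

```text
time: 5.53
tool_pos: [0.4488, -0.3061, 0.0601]
ee_rot: [-2.407, 1.571, 1.154]
wrist_force: [0.4, 0.0, -2.0]
width: 0.0536
```

```bash
python3 look.py a7
```

```text
t 5.53 pos [ 0.4488 -0.3061  0.0601] x [ 0.  0. -1.] y [ 0.407 -0.914 -0.   ] F [ 0.4  0.  -2. ] w 0.0536 j [-0.7   0.13  1.57  0.    1.45  0.45]
T [-0.085  0.139 -0.011]
```

View pics/a7.png

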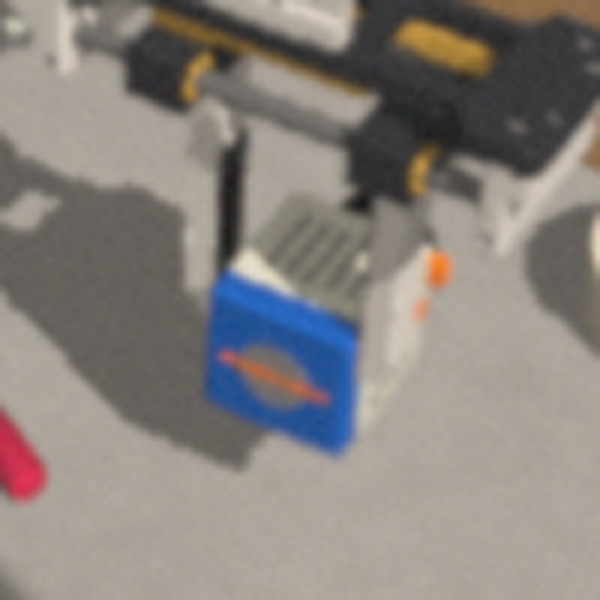

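Request:
send_rows:
  increments:
    - [0.14,0,0,0,0]
    - [0.14,0,0,0,0]
    - [0.14,0,0,0,0]

```text
time: 5.83
tool_pos: [0.4488, -0.3061, 0.0601]
ee_rot: [-2.671, 1.571, 0.89]
wrist_force: [-0.2, 0.0, -2.6]
width: 0.0538
```

```bash
python3 look.py a8
```

```text
t 5.83 pos [ 0.4488 -0.3061  0.0601] x [ 0.  0. -1.] y [ 0.407 -0.914 -0.   ] F [-0.2  0.  -2.6] w 0.0538 j [-0.7   0.13  1.57  0.    1.45  0.45]
T [-0.036  0.179 -0.007]
```

View pics/a8.png

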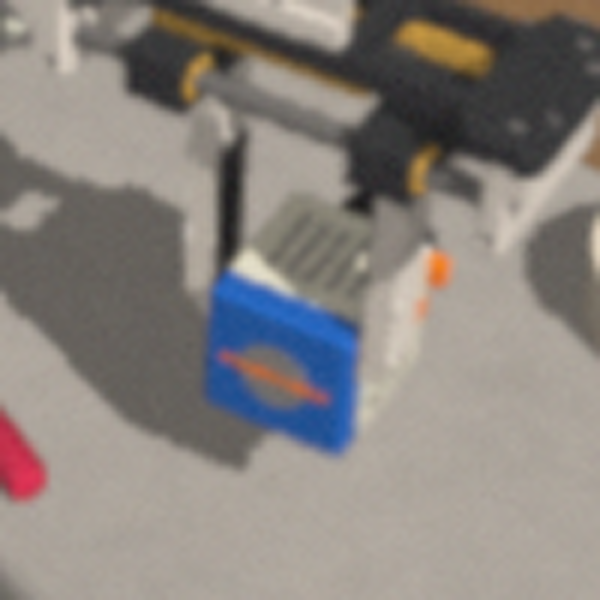

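Request:
send_rows:
  increments:
    - [0.145,0,0,0,0]
    - [0.145,0,0,0,0]

```text
time: 6.05
tool_pos: [0.4487, -0.3061, 0.0602]
ee_rot: [-2.454, 1.571, 1.106]
wrist_force: [0.2, -0.2, -1.4]
width: 0.0541
```

```bash
python3 look.py a9
```

```text
t 6.05 pos [ 0.4487 -0.3061  0.0602] x [ 0.  0. -1.] y [ 0.407 -0.914 -0.   ] F [ 0.2 -0.2 -1.4] w 0.0541 j [-0.7   0.13  1.57  0.    1.45  0.45]
T [-0.046  0.224  0.005]
```

View pics/a9.png

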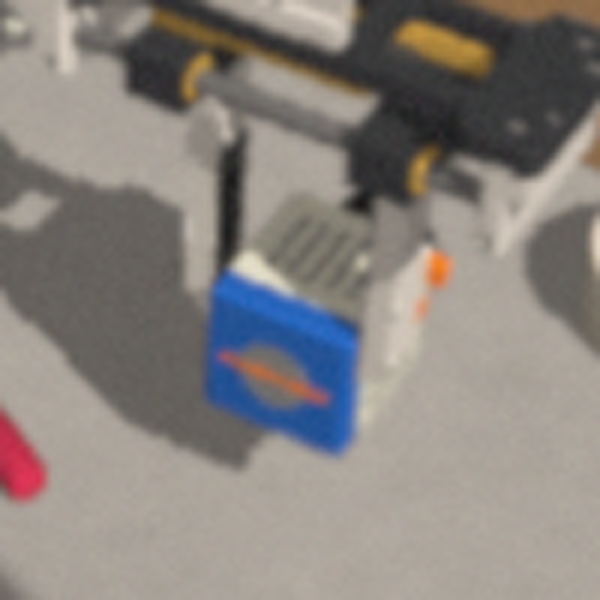

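Request:
send_rows:
  increments:
    - [0.148,0,0,0,0]
    - [0.151,0,0,0,0]

```text
time: 6.27
tool_pos: [0.4488, -0.3061, 0.0602]
ee_rot: [-2.485, 1.571, 1.076]
wrist_force: [0.2, -0.0, -1.9]
width: 0.0544
```

```bash
python3 look.py a10
```

```text
t 6.27 pos [ 0.4488 -0.3061  0.0602] x [ 0.  0. -1.] y [ 0.407 -0.914 -0.   ] F [ 0.2 -0.  -1.9] w 0.0544 j [-0.7   0.13  1.57  0.    1.45  0.45]
T [-0.047  0.106  0.009]
```

View pics/a10.png

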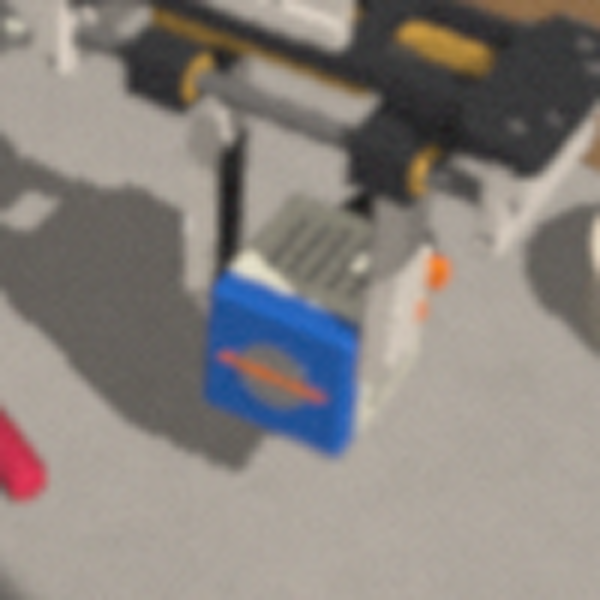

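Request:
send_rows:
  increments:
    - [0.154,0,0,0,0]
    - [0.157,0,0,0,0]

```text
time: 6.48
tool_pos: [0.4491, -0.3064, 0.0608]
ee_rot: [2.114, 1.57, -0.609]
wrist_force: [-0.4, 0.2, 0.4]
width: 0.0544
```

```bash
python3 look.py a11
```

```text
t 6.48 pos [ 0.4491 -0.3064  0.0608] x [ 0.001 -0.001 -1.   ] y [ 0.407 -0.914  0.001] F [-0.4  0.2  0.4] w 0.0544 j [-0.7   0.12  1.56  0.    1.45  0.45]
T [-0.079  0.143 -0.004]
```

View pics/a11.png

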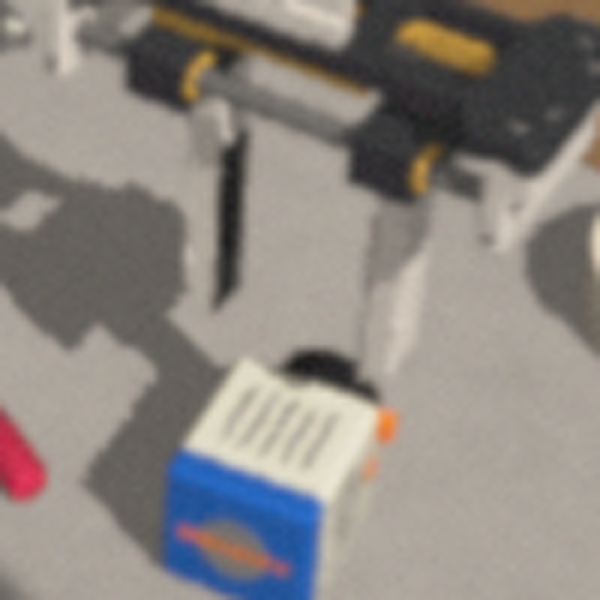

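```bash
python3 - <<'E'
from bench import robot
from h import *
s=robot.snapshot("scene");crop(s,"pics/b1.png",265,250,64,56,12)
t=robot.snapshot("top");crop(t,"pics/b1t.png",320,170,64,56,12)
st(robot.get_obs())
E
```

```text
t 6.63 pos [ 0.449  -0.3063  0.0606] x [ 0.001 -0.001 -1.   ] y [ 0.407 -0.914  0.001] F [-0.4 -0.3 -0.1] w 0.0546 j [-0.7   0.13  1.57  0.    1.45  0.45]
```

View pics/b1.png

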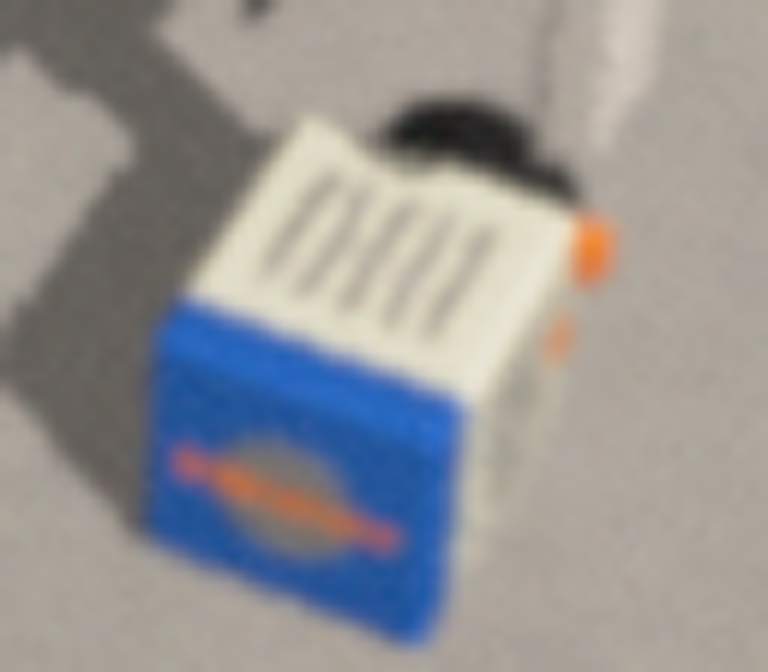

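View pics/b1t.png

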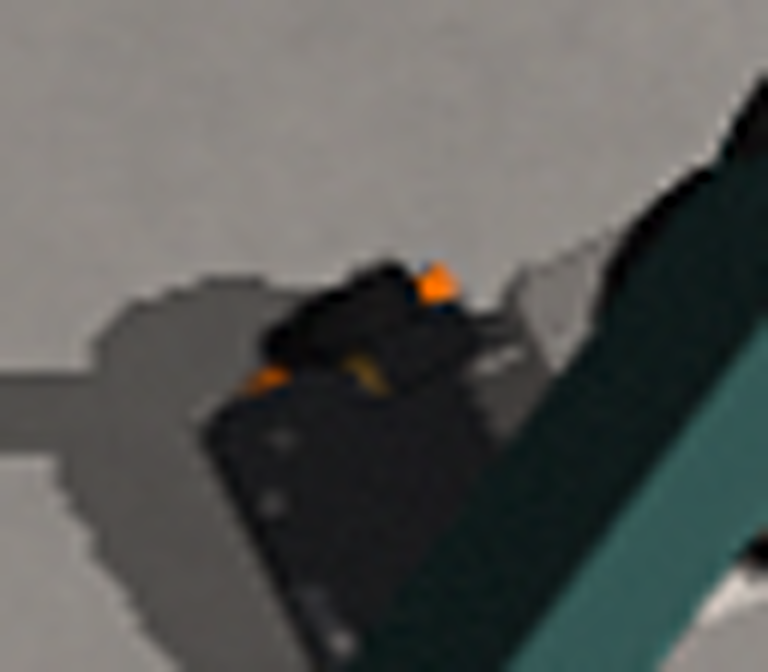

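```bash
python3 - <<'E'
from bench import robot
from h import *
s=robot.snapshot("scene")
def f(x,u0,v0,k): x=np.array(x,float);return (x+.5)/k-.5+[u0,v0]
cs=plane(s,f([(310,115),(583,212),(462,405),(163,308)],265,250,12),.054)
print("scene corners",cs.round(4),[np.linalg.norm(cs[i]-cs[(i+1)%4]).round(4) for i in range(4)])
a=cs[3]-cs[0];b=cs[2]-cs[1];e=cs[1]-cs[0]
for v in(a,b):print(np.degrees(np.arctan2(v[1],v[0]))%360)
print(np.degrees(np.arctan2(e[1],e[0]))%360-90, cs[:2].mean(0),cs[2:].mean(0))
bl=plane(s,f([(140,540),(415,645)],265,250,12),0.0);print(bl.round(4))
t=robot.snapshot("top")
l=plane(t,f([(437,285)],320,170,12),.027);print(l)
E
```

```text
scene corners [[ 0.4497 -0.2793  0.054 ]
 [ 0.4757 -0.3239  0.054 ]
 [ 0.4312 -0.3487  0.054 ]
 [ 0.4016 -0.3042  0.054 ]] [np.float64(0.0516), np.float64(0.051), np.float64(0.0535), np.float64(0.0541)]
207.3303781060187
209.10984120096145
210.2500366934351 [ 0.46271536 -0.30162885  0.054     ] [ 0.4164109  -0.32645053  0.054     ]
[[ 0.3975 -0.3061  0.    ]
 [ 0.4242 -0.3508  0.    ]]
[[ 0.48653353 -0.31383559  0.027     ]]
```

```bash
python3 - <<'E'
from bench import robot
from h import *
s=robot.snapshot("scene")
print(plane(s,[(256,281)],.009))
plan(robot.get_obs(),[0.4172,-0.3267,0.008],-60.5)
E
```

```text
[[ 0.37743216 -0.25823554  0.009     ]]
t 6.78 pos [ 0.4489 -0.3062  0.0603] x [ 0. -0. -1.] y [ 0.407 -0.914  0.   ] F [-0.4 -0.8  1.3] w 0.0543 j [-0.7   0.13  1.57  0.    1.45  0.45]
tool shift [0.0523 0.0059 0.0373] roll -0.0961 yaw now -66.01
```

Request:
send_rows:
  increments:
    - [0.6,0,0,0,0]
    - [0.6,0,0.003,0.015,-0.05]
    - [0.6,0,0.006,0.037,-0.096]
    - [0.6,0,0.006,0.037,-0.096]
    - [0.6,0.01,0.006,0.037,-0.096]

```text
time: 7.2
tool_pos: [0.4184, -0.3281, 0.0521]
ee_rot: [1.971, 1.566, -0.658]
wrist_force: [0.1, 0.3, 0.6]
width: 0.0751
```

```bash
python3 look.py b2; python3 - <<'E'
from bench import robot
from h import *
plan(robot.get_obs(),[0.4172,-0.3267,0.008],-60.5)
E
```

```text
t 7.2 pos [ 0.4184 -0.3281  0.0521] x [ 0.004 -0.003 -1.   ] y [ 0.49  -0.872  0.005] F [0.1 0.3 0.6] w 0.0751 j [-0.77  0.1   1.61  0.    1.43  0.29]
T [0.001 0.096 0.026]
t 7.25 pos [ 0.4172 -0.3262  0.0485] x [-0.     0.001 -1.   ] y [ 0.491 -0.871 -0.001] F [-0.9 -0.  -1.3] w 0.0754 j [-0.77  0.11  1.61  0.    1.43  0.29]
tool shift [0.0405 0.0005 0.0002] roll -0.0017 yaw now -60.59
```

View pics/b2.png

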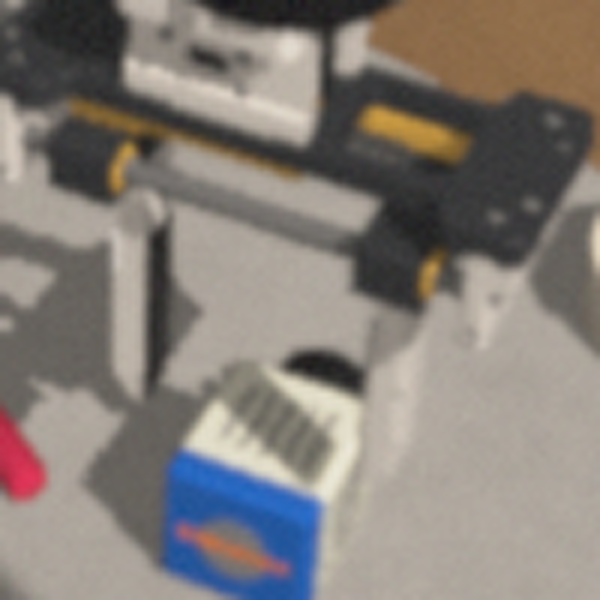

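Request:
send_rows:
  increments:
    - [0.6,0.015,0,0,0]
    - [0.6,0.03,0,0,0]
    - [0.6,0.04,0,0,0]
    - [0.5,0.04,0,0,0]
    - [0.3,0.04,0,0,0]

```text
time: 7.67
tool_pos: [0.4172, -0.3257, 0.0091]
ee_rot: [-1.4, 1.568, 2.257]
wrist_force: [1.0, -0.2, 0.1]
width: 0.0669
```

Request:
send_rows:
  increments:
    - [0.1,0,0,0,0]
    - [0.1,0,0,0,0]
    - [0.1,0,0,0,0]
    - [0.1,0,0,0,0]
    - [0.1,0,0,0,0]

```text
time: 8.08
tool_pos: [0.418, -0.327, 0.0111]
ee_rot: [2.127, 1.569, -0.499]
wrist_force: [0.7, 0.4, 1.8]
width: 0.054
```

```bash
python3 look.py b3
```

```text
t 8.08 pos [ 0.418  -0.327   0.0111] x [ 0.002 -0.001 -1.   ] y [ 0.492 -0.87   0.002] F [0.7 0.4 1.8] w 0.054 j [-0.77  0.14  1.66  0.    1.35  0.28]
T [ 0.04   0.084 -0.005]
```

View pics/b3.png

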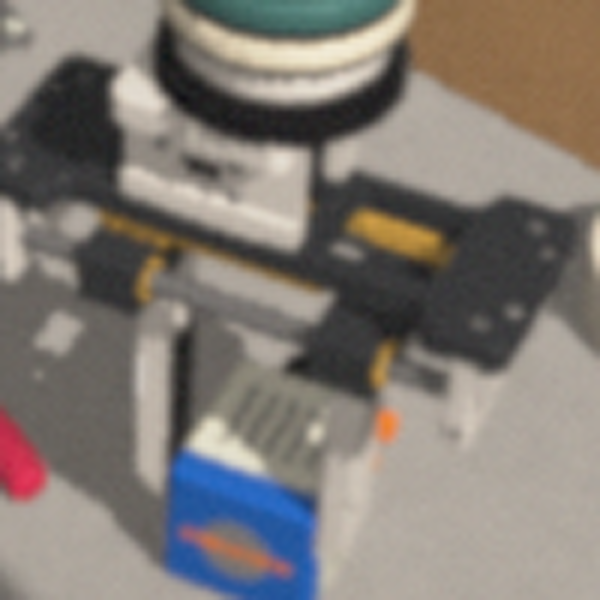

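Request:
send_rows:
  increments:
    - [0.145,0,0,0,0]
    - [0.15,-0.003,0,0,0]
    - [0.151,-0.008,0,0,0]
    - [0.151,-0.014,0,0,0]
    - [0.151,-0.02,0,0,0]

```text
time: 8.55
tool_pos: [0.4171, -0.3264, 0.0303]
ee_rot: [-1.325, 1.57, 2.331]
wrist_force: [0.2, 0.5, -0.5]
width: 0.0546
```

```bash
python3 look.py b4
```

```text
t 8.55 pos [ 0.4171 -0.3264  0.0303] x [-0.001  0.001 -1.   ] y [ 0.492 -0.87  -0.001] F [ 0.2  0.5 -0.5] w 0.0546 j [-0.77  0.12  1.63  0.    1.39  0.28]
T [ 0.046  0.18  -0.004]
```

View pics/b4.png

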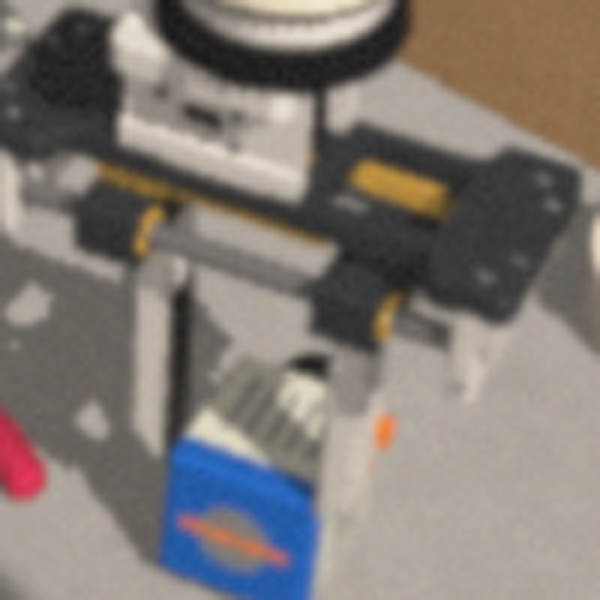

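Request:
send_rows:
  increments:
    - [0.16,0.01,0,0,0]
    - [0.16,0.02,0,0,0]
    - [0.146,0.02,0,0,0]
    - [0.146,0.02,0,0,0]
    - [0.146,0.016,0,0,0]

```text
time: 9.02
tool_pos: [0.4197, -0.3288, 0.0267]
ee_rot: [1.844, 1.562, -0.782]
wrist_force: [-8.6, 7.2, 30.9]
width: 0.054
```

Request:
send_rows:
  increments:
    - [0.146,-0.005,0,0,0]
    - [0.146,-0.01,0,0,0]
    - [0.146,-0.016,0,0,0]
    - [0.146,-0.02,0,0,0]
    - [0.146,-0.02,0,0,0]

```text
time: 9.43
tool_pos: [0.4175, -0.3267, 0.0341]
ee_rot: [2.367, 1.571, -0.259]
wrist_force: [-0.3, -0.6, 0.6]
width: 0.0536
```

```bash
python3 look.py b5
```

```text
t 9.43 pos [ 0.4175 -0.3267  0.0341] x [ 0. -0. -1.] y [ 0.492 -0.87   0.   ] F [-0.3 -0.6  0.6] w 0.0536 j [-0.77  0.12  1.63  0.    1.4   0.28]
T [-0.052  0.063  0.037]
```

View pics/b5.png

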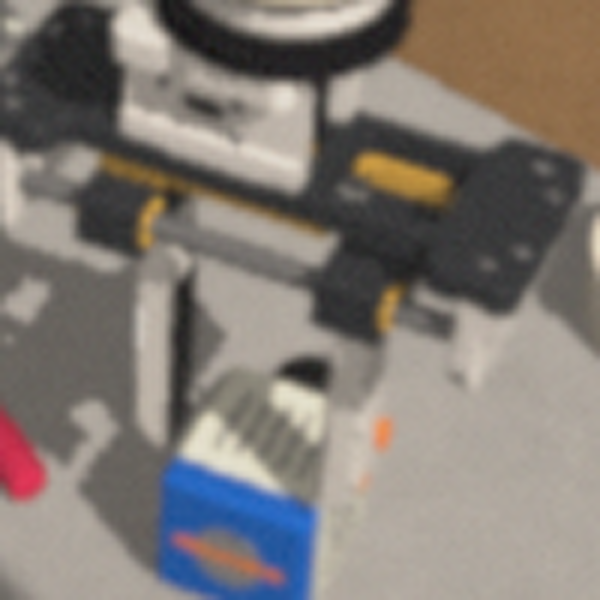

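Request:
send_rows:
  increments:
    - [0.4,0,0,0,0]
    - [0.5,0,0,0,0]
    - [0.5,0,0,0,0]
    - [0.5,-0.02,0,0,0]
    - [0.5,-0.03,0,0.0,0]

```text
time: 9.9
tool_pos: [0.4174, -0.3266, 0.0646]
ee_rot: [-1.598, 1.57, 2.058]
wrist_force: [0.7, 0.0, 0.4]
width: 0.0703
```

```bash
python3 look.py b6 265 245 64 64 9; 
```

```text
t 9.9 pos [ 0.4174 -0.3266  0.0646] x [-0.  0. -1.] y [ 0.492 -0.87  -0.   ] F [0.7 0.  0.4] w 0.0703 j [-0.77  0.09  1.59  0.    1.46  0.28]
T [-0.072  0.118 -0.054]
```

View pics/b6.png

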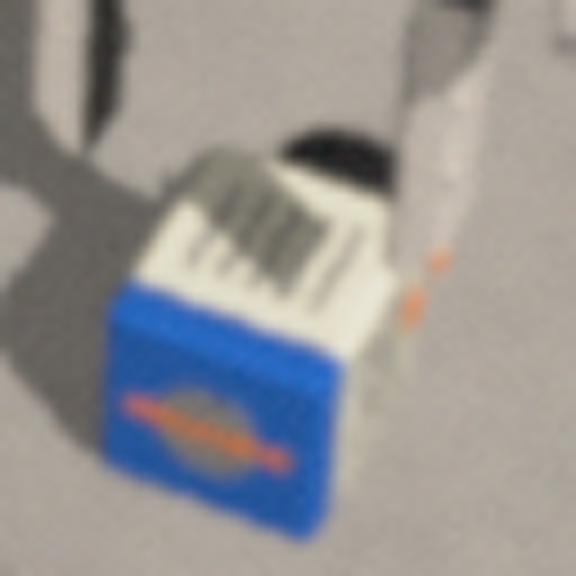

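```bash
python3 - <<'E'
from bench import robot
from h import *
s=robot.snapshot("scene")
def f(x,u0,v0,k): x=np.array(x,float);return (x+.5)/k-.5+[u0,v0]
cs=plane(s,f([(208,148),(395,200),(343,358),(110,290)],265,245,9),.054)
print(cs.round(4),[np.linalg.norm(cs[i]-cs[(i+1)%4]).round(4) for i in range(4)])
a=cs[3]-cs[0];e=cs[2]-cs[3]
print(np.degrees(np.arctan2(a[1],a[0]))%360,np.degrees(np.arctan2(e[1],e[0]))%360-90,cs[2:].mean(0))
bl=plane(s,f([(98,462),(305,543)],265,245,9),0.0);print(bl.round(4),bl.mean(0));e=bl[1]-bl[0];print(np.degrees(np.arctan2(e[1],e[0]))%360-90)
plan(robot.get_obs(),[.4172,-.3267,.047],-60)
E
```

```text
[[ 0.4416 -0.2809  0.054 ]
 [ 0.4683 -0.3177  0.054 ]
 [ 0.4289 -0.3506  0.054 ]
 [ 0.3969 -0.3063  0.054 ]] [np.float64(0.0455), np.float64(0.0513), np.float64(0.0546), np.float64(0.0514)]
209.62849372427186 215.85476109881256 [ 0.41289296 -0.32844815  0.054     ]
[[ 0.3941 -0.3083  0.    ]
 [ 0.4206 -0.3534  0.    ]] [ 0.40734078 -0.33088965  0.        ]
210.3715205301454
t 10.0 pos [ 0.4188 -0.328   0.0665] x [ 0.004 -0.003 -1.   ] y [ 0.492 -0.87   0.005] F [-0.3  0.2  1. ] w 0.0707 j [-0.77  0.09  1.59  0.    1.46  0.28]
tool shift [ 0.0195 -0.002   0.0008] roll -0.0088 yaw now -60.51
```

Request:
send_rows:
  increments:
    - [0.5,0.0,-0.0015,0.0025,-0.017]
    - [0.3,0.0175,-0.0015,0.0025,-0.017]
    - [0.1,0.0175,-0.0015,0.0025,-0.017]
    - [0,0.0175,-0.0015,0.0025,-0.017]
    - [0,0.0175,-0.0015,0.0025,-0.017]

```text
time: 10.42
tool_pos: [0.4141, -0.3262, 0.0462]
ee_rot: [-1.365, 1.569, 2.309]
wrist_force: [0.6, 0.2, 0.0]
width: 0.0486
```

Request:
send_rows:
  increments:
    - [0,0,0,0,0]
    - [0,0,0,0,0]
    - [0,-0.006,0,0,0]
    - [0,-0.012,0,0,0]
    - [0,-0.018,0,0,0]

```text
time: 10.83
tool_pos: [0.4147, -0.3268, 0.0657]
ee_rot: [1.945, 1.57, -0.665]
wrist_force: [-0.2, 0.0, -0.1]
width: 0.0468
```

```bash
python3 look.py b7
```

```text
t 10.83 pos [ 0.4147 -0.3268  0.0657] x [ 0.001 -0.001 -1.   ] y [ 0.507 -0.862  0.001] F [-0.2  0.  -0.1] w 0.0468 j [-0.77  0.09  1.6   0.    1.46  0.26]
T [-0.088  0.196 -0.031]
```

View pics/b7.png

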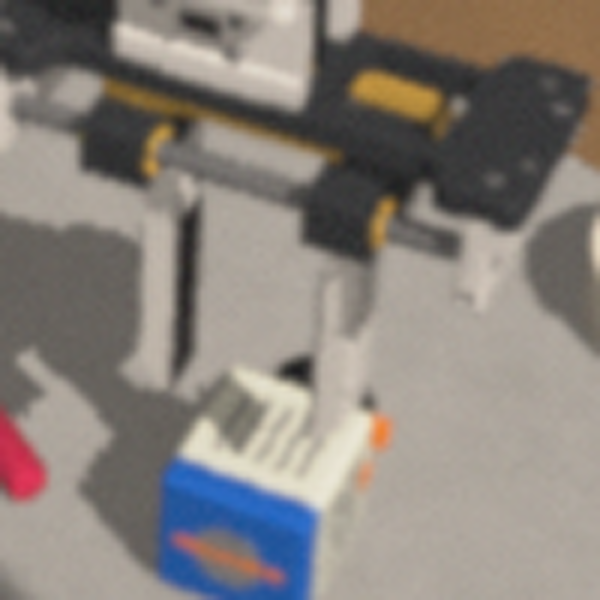

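Request:
send_rows:
  increments:
    - [0.5,0,0,0,0]
    - [0.5,0,0,0,0]
    - [0.5,0,0,0,0]
    - [0.5,0,0,0,0]
    - [0.5,0.028,0,0,0]

```text
time: 11.3
tool_pos: [0.418, -0.3299, 0.042]
ee_rot: [1.85, 1.559, -0.76]
wrist_force: [1.5, -1.1, 0.9]
width: 0.0701
```

Request:
send_rows:
  increments:
    - [0.3,0,0,0,0]
    - [0.1,0,0,0,0]
    - [0,0,0,0,0]
    - [0,0,0,0,0]
    - [0,0,0,0,0]

```text
time: 11.72
tool_pos: [0.4151, -0.3271, 0.0379]
ee_rot: [1.884, 1.569, -0.725]
wrist_force: [0.6, 0.2, -0.1]
width: 0.0473
```

Request:
send_rows:
  increments:
    - [0,-0.004,0,0,0]
    - [0,-0.008,0,0,0]
    - [0,-0.014,0,0,0]
    - [0,-0.02,0,0,0]
    - [0,-0.02,0,0,0]

```text
time: 12.13
tool_pos: [0.4155, -0.3275, 0.0589]
ee_rot: [1.867, 1.567, -0.742]
wrist_force: [0.2, 0.6, -0.9]
width: 0.0469
```

```bash
python3 look.py b8
```

```text
t 12.13 pos [ 0.4155 -0.3275  0.0589] x [ 0.003 -0.003 -1.   ] y [ 0.507 -0.862  0.004] F [ 0.2  0.6 -0.9] w 0.0469 j [-0.77  0.09  1.6   0.    1.44  0.26]
T [-0.074  0.166 -0.009]
```

View pics/b8.png

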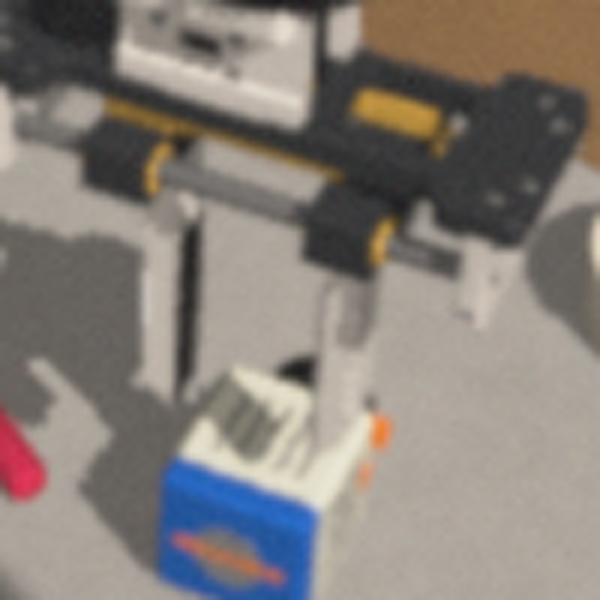

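Request:
send_rows:
  increments:
    - [0.5,0,0,0,0]
    - [0.5,0,0,0,0]
    - [0.5,0,0,0,0]
    - [0.5,0,0,0,0]
    - [0.5,0.027,0,0,0]

```text
time: 12.6
tool_pos: [0.4179, -0.3298, 0.0348]
ee_rot: [1.85, 1.559, -0.76]
wrist_force: [1.0, -1.3, 0.8]
width: 0.0701
```

Request:
send_rows:
  increments:
    - [0.3,0,0,0,0]
    - [0.1,0,0,0,0]
    - [0,0,0,0,0]
    - [0,0,0,0,0]
    - [0,0,0,0,0]

```text
time: 13.02
tool_pos: [0.4151, -0.3271, 0.0308]
ee_rot: [1.895, 1.569, -0.714]
wrist_force: [-0.3, 0.9, 0.9]
width: 0.0476
```

```bash
python3 look.py b9
```

```text
t 13.02 pos [ 0.4151 -0.3271  0.0308] x [ 0.001 -0.001 -1.   ] y [ 0.507 -0.862  0.002] F [-0.3  0.9  0.9] w 0.0476 j [-0.77  0.12  1.64  0.    1.39  0.26]
T [-0.043  0.178  0.027]
```

View pics/b9.png

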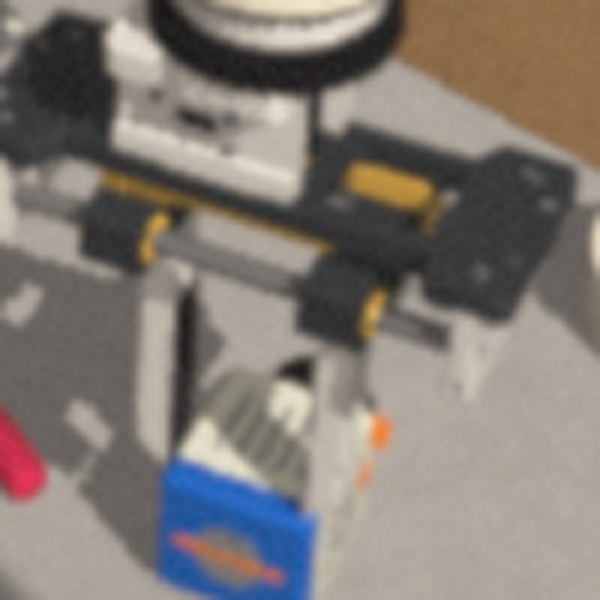

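```bash
python3 look.py b10 265 245 56 56 13
```

```text
t 13.07 pos [ 0.415  -0.3271  0.0307] x [ 0.001 -0.001 -1.   ] y [ 0.507 -0.862  0.002] F [ 0.1 -0.  -1.1] w 0.0468 j [-0.77  0.12  1.64  0.    1.39  0.26]
T [-0.055  0.114 -0.017]
```

View pics/b10.png

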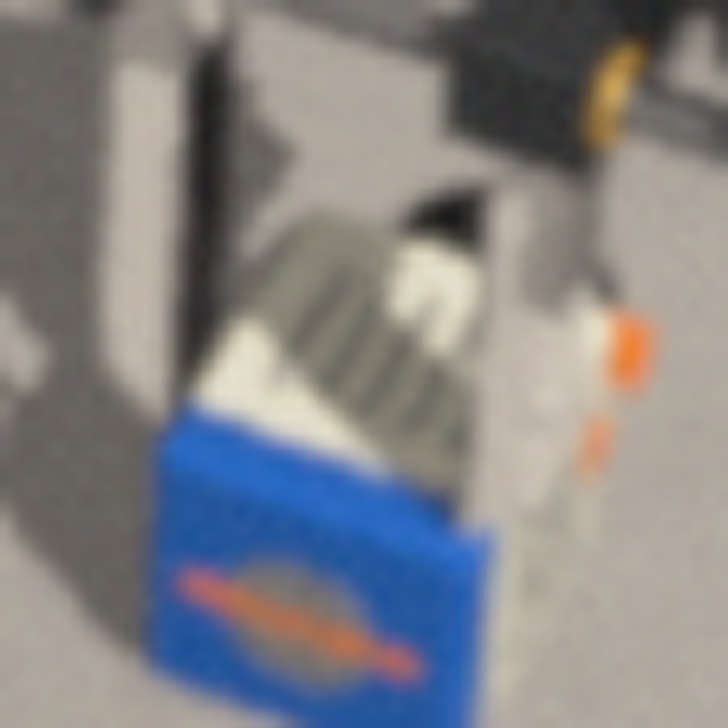

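Request:
send_rows:
  increments:
    - [-0.3,0,0,0,0]
    - [-0.3,0,0,0,0]
    - [-0.3,0,0,0,0]
    - [-0.3,-0.006,0,0,0]
    - [-0.3,-0.012,0,0,0]

```text
time: 13.53
tool_pos: [0.4142, -0.3263, 0.0417]
ee_rot: [-1.38, 1.57, 2.293]
wrist_force: [-1.3, -0.5, -0.3]
width: 0.0334
```

```bash
python3 look.py b11 265 235 60 60 12
```

```text
t 13.53 pos [ 0.4142 -0.3263  0.0417] x [-0.001  0.001 -1.   ] y [ 0.507 -0.862 -0.001] F [-1.3 -0.5 -0.3] w 0.0334 j [-0.77  0.11  1.63  0.    1.41  0.26]
T [-0.039  0.054  0.046]
```

View pics/b11.png

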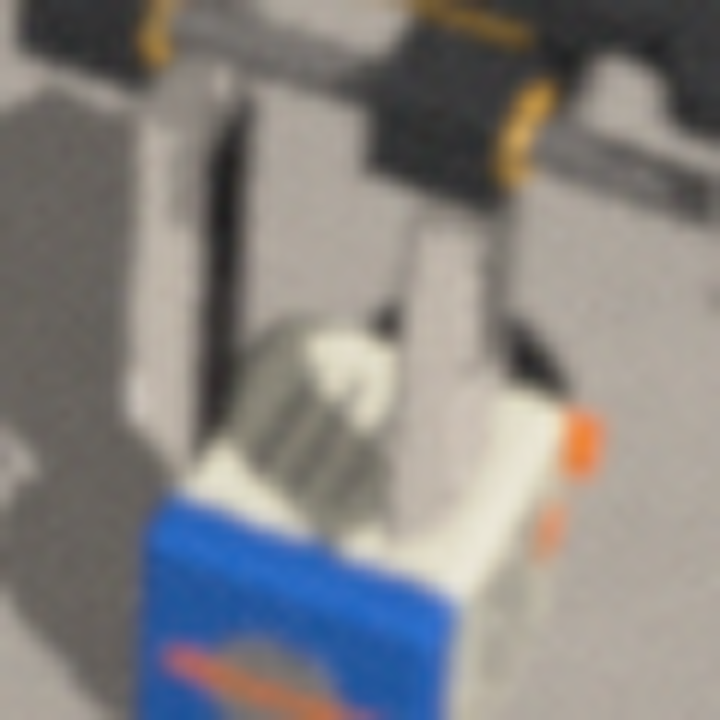

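```bash
python3 - <<'E'
from bench import robot
from h import *
o=robot.get_obs();r=st(o)
s=robot.snapshot("scene")
im=s["image"][235:295,265:325,::-1];im=cv2.resize(im,None,fx=12,fy=12,interpolation=cv2.INTER_CUBIC)
p=o["tool_pos"]
for k,col in((0,(0,0,255)),(.019,(0,255,0)),(.04,(255,0,255))):
  for sg in(-1,1):
    q=proj(s,p-r[:,0]*k+sg*r[:,1]*o["width"]/2)[0]
    q=((q-[265,235]+.5)*12).astype(int); cv2.circle(im,tuple(int(v) for v in q),5,col,-1)
cv2.imwrite("pics/b12.png",im)
E
```

```text
t 13.58 pos [ 0.4152 -0.3272  0.0437] x [ 0.002 -0.002 -1.   ] y [ 0.507 -0.862  0.002] F [ 0.2 -0.1  1.7] w 0.0329 j [-0.77  0.1   1.62  0.    1.41  0.26]
```

View pics/b12.png

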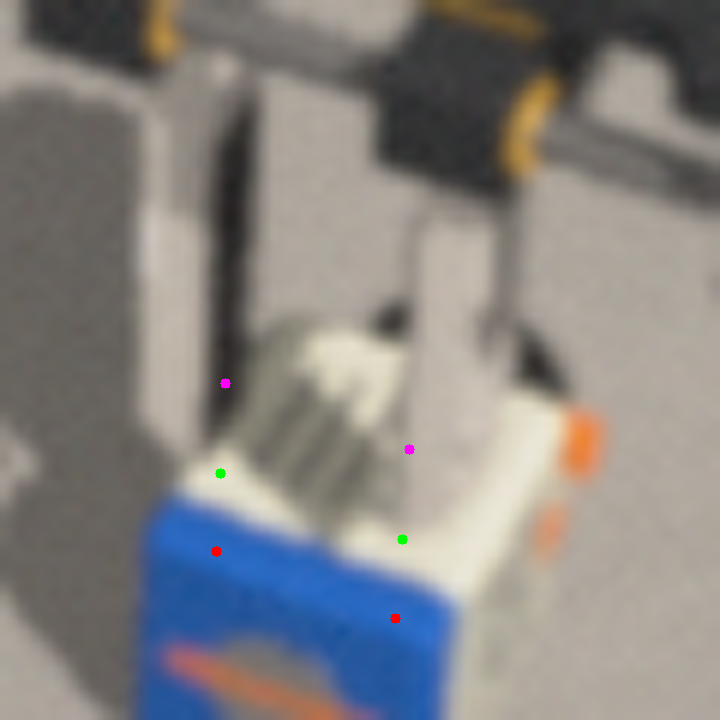

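```bash
python3 - <<'E'
from bench import robot
from h import *
s=robot.snapshot("scene")
p=np.array([.4491,-.3064,.0608]);y=np.array([.407,-.914,0])
for k in(0,.01,.015,.02,.025,.03):
    q=[(proj(s,p+[0,0,k]+sg*y*.0272)[0]-[250,200]+.5)*6 for sg in(-1,1)];print(k,np.array(q).round(0).tolist())
st(robot.get_obs())
E
```

```text
0 [[223.0, 360.0], [360.0, 423.0]]
0.01 [[224.0, 339.0], [363.0, 401.0]]
0.015 [[224.0, 328.0], [364.0, 391.0]]
0.02 [[225.0, 318.0], [365.0, 380.0]]
0.025 [[226.0, 307.0], [366.0, 369.0]]
0.03 [[226.0, 296.0], [367.0, 358.0]]
t 13.68 pos [ 0.4151 -0.3271  0.0428] x [ 0.002 -0.001 -1.   ] y [ 0.507 -0.862  0.002] F [-0.1 -0.8  0.1] w 0.0327 j [-0.77  0.1   1.62  0.    1.41  0.26]
```

Request:
send_rows:
  increments:
    - [0.5,0,0,0,0]
    - [0.5,0,0,0,0]
    - [0.5,0,0,0,0]
    - [0.5,0,0,0,0]
    - [0.5,0,0,0,0]

```text
time: 14.1
tool_pos: [0.4143, -0.3264, 0.0414]
ee_rot: [-1.421, 1.57, 2.252]
wrist_force: [0.2, -0.3, -0.8]
width: 0.0628
```

```bash
python3 look.py b13 265 235 60 60 12; python3 - <<'E'
from bench import robot
from h import *
plan(robot.get_obs(),[.4144,-.3266,.021],-59.5)
E
```

```text
t 14.1 pos [ 0.4143 -0.3264  0.0414] x [-0.  0. -1.] y [ 0.507 -0.862 -0.   ] F [ 0.2 -0.3 -0.8] w 0.0628 j [-0.77  0.11  1.63  0.    1.41  0.26]
T [-0.077  0.104  0.043]
t 14.15 pos [ 0.4144 -0.3265  0.0415] x [-0.  0. -1.] y [ 0.507 -0.862 -0.   ] F [ 0.6 -0.3  1.1] w 0.0671 j [-0.77  0.11  1.63  0.    1.41  0.26]
tool shift [0.0205 0.0001 0.0001] roll -0.0006 yaw now -59.53
```

View pics/b13.png

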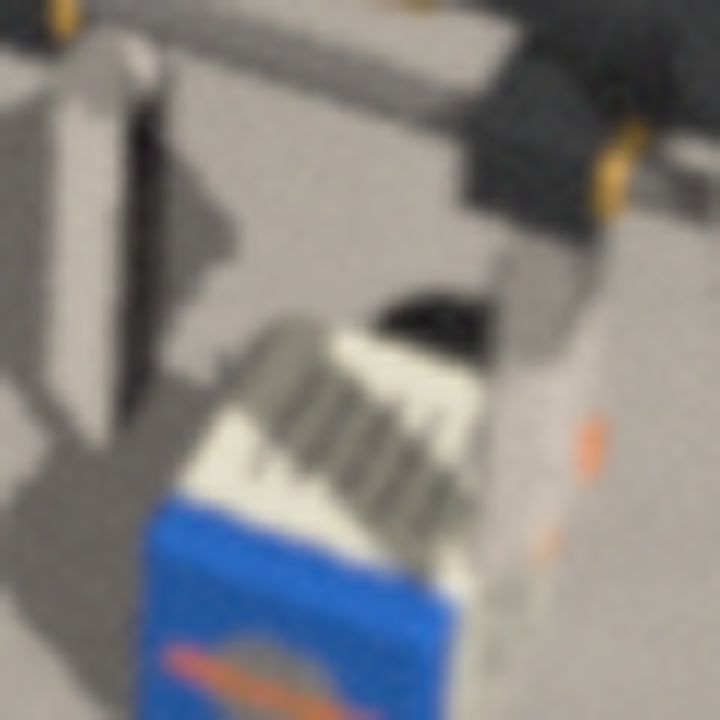

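Request:
send_rows:
  increments:
    - [0.4,0.01,0,0.002,0]
    - [0.3,0.0205,0,0.002,0]
    - [0.1,0.0205,0,0.002,0]
    - [0,0.0205,0,0.002,0]
    - [0,0.0205,0,0.002,0]

```text
time: 14.57
tool_pos: [0.4122, -0.327, 0.0202]
ee_rot: [-1.355, 1.569, 2.318]
wrist_force: [0.6, 0.2, -1.8]
width: 0.0536
```

Request:
send_rows:
  increments:
    - [0,0,0,0,0]
    - [0,-0.005,0,0,0]
    - [0,-0.01,0,0,0]
    - [0,-0.018,0,0,0]
    - [0,-0.025,0,0,0]

```text
time: 14.98
tool_pos: [0.4131, -0.3278, 0.0474]
ee_rot: [1.925, 1.57, -0.684]
wrist_force: [-0.3, -1.6, -1.0]
width: 0.0538
```

```bash
python3 look.py b14 
```

```text
t 14.98 pos [ 0.4131 -0.3278  0.0474] x [ 0.001 -0.001 -1.   ] y [ 0.507 -0.862  0.001] F [-0.3 -1.6 -1. ] w 0.0538 j [-0.78  0.1   1.62  0.    1.42  0.26]
T [-0.125  0.124  0.009]
```

View pics/b14.png

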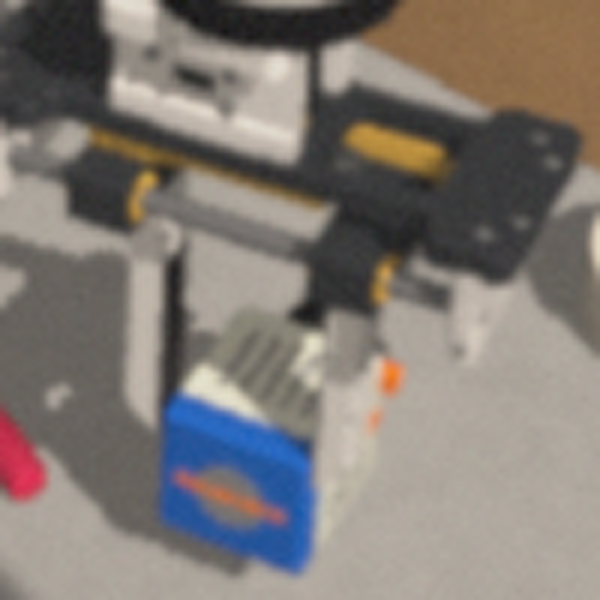

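Request:
send_rows:
  increments:
    - [0.1,0,0,0,0]
    - [0.13,0,0,0,0]
    - [0.14,0,0,0,0]
    - [0.145,0,0,0,0]

```text
time: 15.37
tool_pos: [0.4125, -0.3272, 0.0457]
ee_rot: [-1.571, 1.57, 2.102]
wrist_force: [0.8, -0.1, -1.5]
width: 0.054
```

```bash
python3 look.py b15 
```

```text
t 15.37 pos [ 0.4125 -0.3272  0.0457] x [-0.     0.001 -1.   ] y [ 0.507 -0.862 -0.001] F [ 0.8 -0.1 -1.5] w 0.054 j [-0.78  0.1   1.62  0.    1.42  0.26]
T [-0.023  0.106 -0.003]
```

View pics/b15.png

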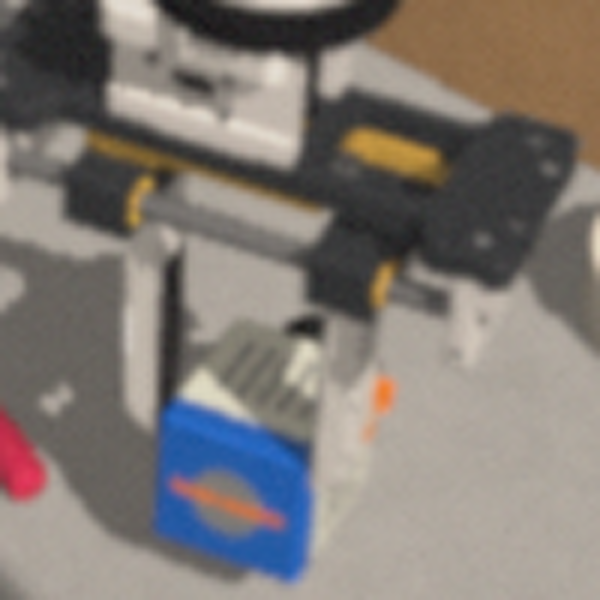

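Request:
send_rows:
  increments:
    - [0.146,0,0,0,0]
    - [0.146,0,0,0,0]

```text
time: 15.58
tool_pos: [0.4125, -0.3277, 0.0462]
ee_rot: [-0.425, 1.57, -3.035]
wrist_force: [0.1, -0.6, -1.9]
width: 0.054
```

```bash
python3 look.py b16 
```

```text
t 15.58 pos [ 0.4125 -0.3277  0.0462] x [-0. -0. -1.] y [ 0.507 -0.862 -0.   ] F [ 0.1 -0.6 -1.9] w 0.054 j [-0.78  0.1   1.62 -0.    1.42  0.26]
T [-0.044  0.315 -0.053]
```

View pics/b16.png

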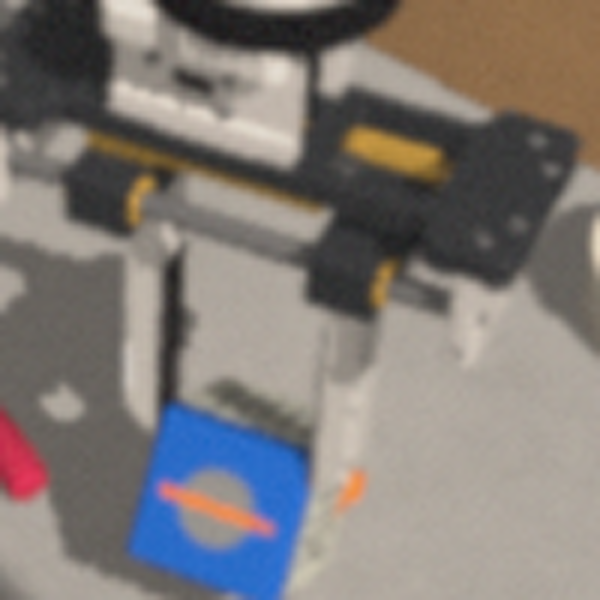

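Request:
send_rows:
  increments:
    - [0,0,0,0,0]
    - [0,0,0,0,0]
    - [0,-0.01,0,0,0]
    - [0,-0.02,0,0,0]
    - [0,-0.025,0,0,0]

```text
time: 16.05
tool_pos: [0.4137, -0.3282, 0.0733]
ee_rot: [1.97, 1.568, -0.639]
wrist_force: [0.5, -0.8, -1.1]
width: 0.0532
```

Request:
send_rows:
  increments:
    - [0.12,0,0,0,0]
    - [0.14,0,0,0,0]
    - [0.145,0,0,0,0]
    - [0.146,0,0,0,0]
    - [0,0,0,0,0]

```text
time: 16.47
tool_pos: [0.4125, -0.3272, 0.0706]
ee_rot: [-1.443, 1.57, 2.231]
wrist_force: [-0.4, 0.3, -1.6]
width: 0.0533
```

```bash
python3 look.py b17 
```

```text
t 16.47 pos [ 0.4125 -0.3272  0.0706] x [-0.001  0.001 -1.   ] y [ 0.507 -0.862 -0.001] F [-0.4  0.3 -1.6] w 0.0533 j [-0.78  0.08  1.59  0.    1.47  0.26]
T [ 0.005  0.159 -0.031]
```

View pics/b17.png

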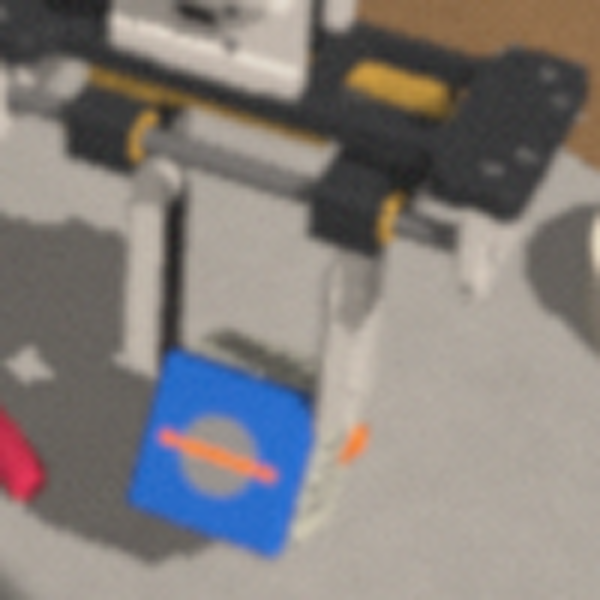

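```bash
cat >> h.py <<'E'
def pnp_top(s,uv,half=.027):
    "uv: 4 full-image corners of top face in order (+x+y... user), returns world center, normal"
    h=half
    obj=np.array([[h,h,0],[h,-h,0],[-h,-h,0],[-h,h,0]],float)
    D=np.array([s["k1"],0,0,0,0.])
    n,rv,tv,err=cv2.solvePnPGeneric(obj,np.array(uv,float),s["intrinsics"],D,flags=cv2.SOLVEPNP_IPPE)
    T=s["world_from_camera"]
    for r,t,e in zip(rv,tv,err):
        Rw=T[:3,:3]@cv2.Rodrigues(r)[0]; print("c",(T[:3,:3]@t[:,0]+T[:3,3]).round(4),"X",Rw[:,0].round(3),"Y",Rw[:,1].round(3),"Z",Rw[:,2].round(3),"err",e)
E
python3 - <<'E'
from bench import robot
from h import *
s=robot.snapshot("scene")
uv=(np.array([(178,347),(316,400),(278,560),(128,502)],float)+.5)/6-.5+[250,200]
pnp_top(s,uv); pnp_top(s,uv,.026)
E
```

```text
c [ 0.4042 -0.3308  0.077 ] X [0.669 0.532 0.519] Y [-0.743  0.487  0.459] Z [-0.008 -0.693  0.721] err [0.31384873]
c [ 0.4034 -0.3308  0.0772] X [0.495 0.307 0.813] Y [-0.421  0.903 -0.084] Z [-0.76  -0.301  0.576] err [0.41673581]
c [ 0.3909 -0.3479  0.0994] X [0.669 0.532 0.519] Y [-0.743  0.487  0.459] Z [-0.008 -0.693  0.721] err [0.31384873]
c [ 0.3902 -0.3479  0.0997] X [0.495 0.307 0.813] Y [-0.421  0.903 -0.084] Z [-0.76  -0.301  0.576] err [0.41673581]
```

Request:
send_rows:
  increments:
    - [0.13,0,0,0,0]
    - [0.146,0,0,0,0]
    - [0.147,0,0,0,0]
    - [0.147,0,0,0,0]
    - [0.0,0,0,0,0]

```text
time: 16.98
tool_pos: [0.4127, -0.3276, 0.0711]
ee_rot: [-1.259, 1.571, 2.414]
wrist_force: [0.6, -0.7, -1.7]
width: 0.0535
```

```bash
python3 look.py b18 
```

```text
t 16.98 pos [ 0.4127 -0.3276  0.0711] x [-0.  0. -1.] y [ 0.507 -0.862 -0.   ] F [ 0.6 -0.7 -1.7] w 0.0535 j [-0.78  0.08  1.59 -0.    1.47  0.26]
T [-0.089  0.135  0.02 ]
```

View pics/b18.png

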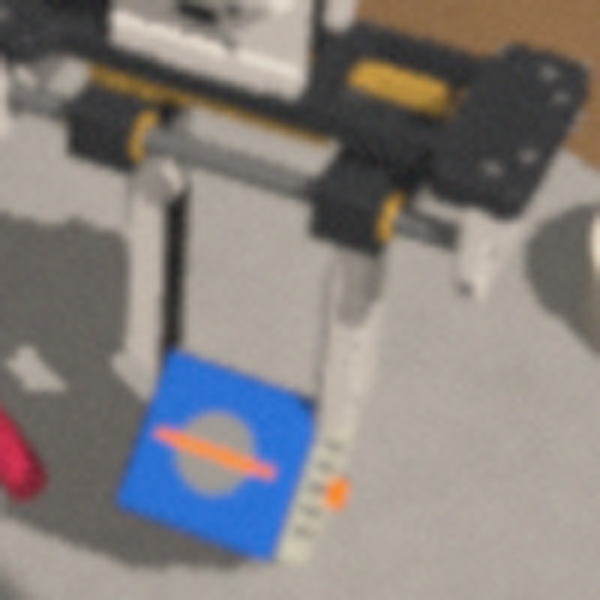

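Request:
send_rows:
  increments:
    - [0.0,0.003,0,0,0]
    - [0,0.006,0,0,0]
    - [0,0.008,0,0,0]
    - [0,0.008,0,0,0]

```text
time: 17.37
tool_pos: [0.4123, -0.3271, 0.0622]
ee_rot: [-1.377, 1.569, 2.296]
wrist_force: [0.0, 0.1, -1.2]
width: 0.0536
```

```bash
python3 look.py b19 ;python3 - <<'E'
from bench import robot
from h import *
st(robot.get_obs())
E
```

```text
t 17.37 pos [ 0.4123 -0.3271  0.0622] x [-0.001  0.001 -1.   ] y [ 0.507 -0.862 -0.002] F [ 0.   0.1 -1.2] w 0.0536 j [-0.78  0.09  1.6   0.    1.45  0.26]
T [-0.02   0.126  0.016]
t 17.42 pos [ 0.4124 -0.3272  0.0625] x [-0.001  0.001 -1.   ] y [ 0.507 -0.862 -0.001] F [ 1.  -0.4 -1.7] w 0.0532 j [-0.78  0.09  1.6   0.    1.45  0.26]
```

View pics/b19.png

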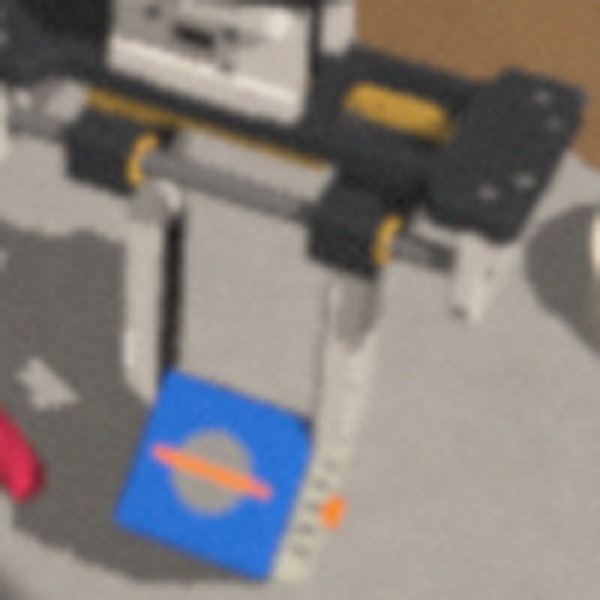

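Request:
send_rows:
  increments:
    - [0.0,0.002,0,0,0]
    - [0,0.004,0,0,0]
    - [0,0.004,0,0,0]

```text
time: 17.67
tool_pos: [0.4125, -0.3273, 0.0586]
ee_rot: [-1.351, 1.57, 2.322]
wrist_force: [-0.2, 0.9, -2.6]
width: 0.0528
```

Request:
send_rows:
  increments:
    - [0.0,0.002,0,0,0]
    - [0,0.004,0,0,0]
    - [0,0.004,0,0,0]

```text
time: 17.92
tool_pos: [0.4125, -0.3282, 0.0568]
ee_rot: [0.882, 1.569, -1.728]
wrist_force: [-3.2, 0.7, 5.9]
width: 0.0531
```

Request:
send_rows:
  increments:
    - [0.1,0,0,-0.004,0]
    - [0.1,0,0,-0.009,0]
    - [0.1,0,0,-0.014,0]
    - [0.1,0,0,-0.018,0]

```text
time: 18.25
tool_pos: [0.4284, -0.3203, 0.0595]
ee_rot: [1.253, 1.566, -1.357]
wrist_force: [-5.1, 0.6, 13.8]
width: 0.0535
```

```bash
python3 look.py b20
```

```text
t 18.25 pos [ 0.4284 -0.3203  0.0595] x [ 0.001 -0.005 -1.   ] y [ 0.507 -0.862  0.005] F [-5.1  0.6 13.8] w 0.0535 j [-0.75  0.1   1.59 -0.    1.44  0.29]
T [0.211 1.385 0.018]
```

View pics/b20.png

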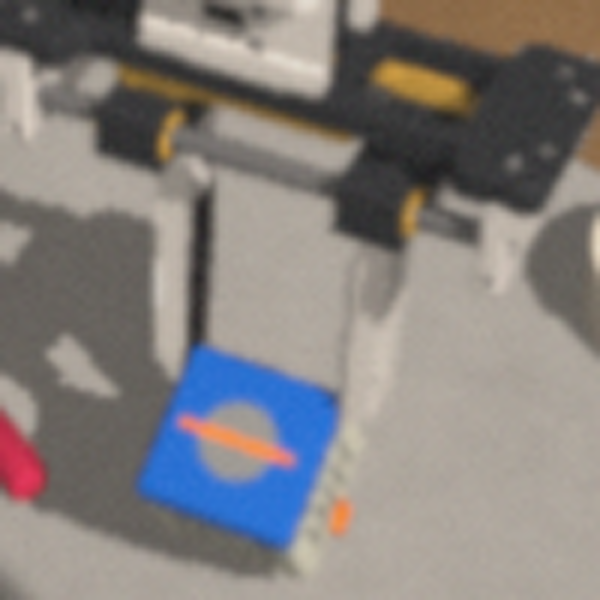

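Request:
send_rows:
  increments:
    - [0.1,-0.001,0,-0.006,0]
    - [0.1,-0.002,0,-0.012,0]
    - [0.1,-0.002,0,-0.016,0]
    - [0.1,-0.002,0,-0.018,0]

```text
time: 18.63
tool_pos: [0.4451, -0.3106, 0.0597]
ee_rot: [1.69, 1.566, -0.92]
wrist_force: [-1.3, -0.6, 6.0]
width: 0.0533
```

```bash
python3 look.py b21
```

```text
t 18.63 pos [ 0.4451 -0.3106  0.0597] x [ 0.003 -0.004 -1.   ] y [ 0.507 -0.862  0.005] F [-1.3 -0.6  6. ] w 0.0533 j [-0.71  0.12  1.57 -0.    1.44  0.33]
T [-0.21   0.499  0.016]
```

View pics/b21.png

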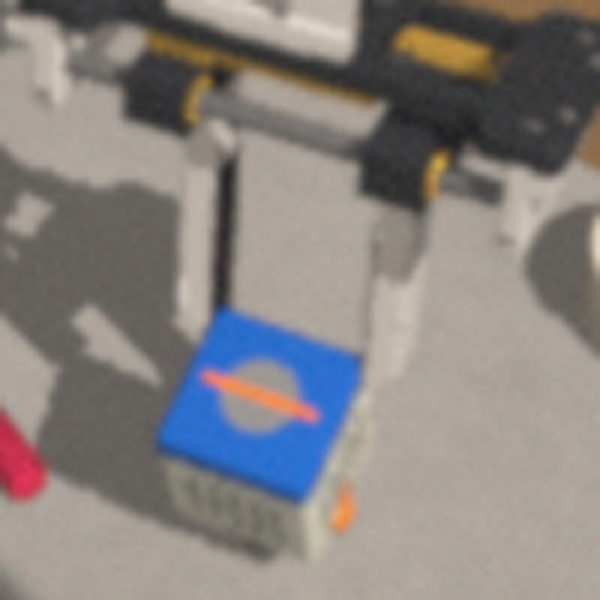

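```bash
python3 - <<'E'
from bench import robot
from h import *
s=robot.snapshot("scene");st(robot.get_obs())
uv=(np.array([(224,306),(366,354),(303,501),(158,442)],float)+.5)/6-.5+[250,200]
pnp_top(s,uv)
E
```

```text
t 18.73 pos [ 0.4451 -0.3106  0.0597] x [ 0.003 -0.004 -1.   ] y [ 0.507 -0.862  0.005] F [-1.4 -0.4  6.8] w 0.0532 j [-0.71  0.12  1.57 -0.    1.44  0.33]
c [ 0.4337 -0.3108  0.0682] X [0.774 0.426 0.469] Y [-0.467  0.884 -0.032] Z [-0.428 -0.194  0.883] err [0.19278269]
c [ 0.4332 -0.3119  0.0686] X [0.552 0.149 0.82 ] Y [-0.738  0.546  0.397] Z [-0.389 -0.824  0.412] err [0.40690153]
```

Request:
send_rows:
  increments:
    - [0.1,0,0,-0.006,0]
    - [0.1,0,0,-0.012,0]
    - [0.1,0.001,0,-0.018,0]
    - [0.1,0.002,0,-0.02,0]

```text
time: 19.07
tool_pos: [0.4627, -0.2991, 0.0559]
ee_rot: [2.265, 1.568, -0.344]
wrist_force: [0.9, -0.6, 5.9]
width: 0.0534
```

```bash
python3 look.py b22
```

```text
t 19.07 pos [ 0.4627 -0.2991  0.0559] x [ 0.003 -0.001 -1.   ] y [ 0.508 -0.862  0.002] F [ 0.9 -0.6  5.9] w 0.0534 j [-0.68  0.14  1.55  0.    1.44  0.36]
T [-0.191  0.16  -0.009]
```

View pics/b22.png

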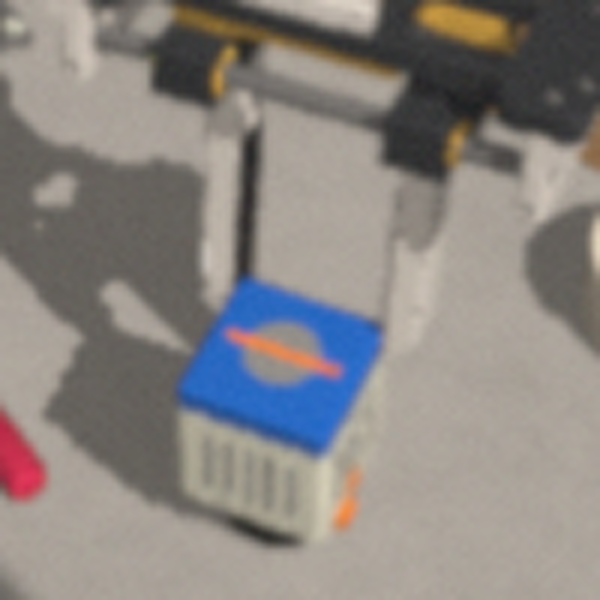

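```bash
python3 - <<'E'
from bench import robot
from h import *
s=robot.snapshot("scene");st(robot.get_obs())
uv=(np.array([(245,276),(386,326),(322,454),(178,402)],float)+.5)/6-.5+[250,200]
pnp_top(s,uv)
E
```

```text
t 19.17 pos [ 0.4626 -0.2991  0.0559] x [ 0.002 -0.001 -1.   ] y [ 0.508 -0.861  0.002] F [ 0.4 -1.   5.6] w 0.0532 j [-0.68  0.14  1.55  0.    1.44  0.36]
c [ 0.4503 -0.2996  0.0674] X [0.831 0.463 0.309] Y [-0.479  0.877 -0.025] Z [-0.283 -0.127  0.951] err [0.07624066]
c [ 0.45   -0.3003  0.0672] X [ 0.446 -0.008  0.895] Y [-0.742  0.557  0.374] Z [-0.501 -0.831  0.242] err [0.20521826]
```

Request:
send_rows:
  increments:
    - [0.1,0.001,0,-0.005,0]
    - [0.1,0.002,0,-0.01,0]
    - [0.1,0.003,0,-0.013,0]
    - [0.1,0.003,0,-0.013,0]

```text
time: 19.5
tool_pos: [0.4728, -0.292, 0.0516]
ee_rot: [-2.133, 1.57, 1.541]
wrist_force: [-0.0, -0.9, 2.3]
width: 0.0529
```

```bash
python3 look.py b23
```

```text
t 19.5 pos [ 0.4728 -0.292   0.0516] x [ 0.  0. -1.] y [ 0.508 -0.861 -0.   ] F [-0.  -0.9  2.3] w 0.0529 j [-0.66  0.16  1.55  0.    1.44  0.38]
T [-0.455  0.15   0.06 ]
```

View pics/b23.png

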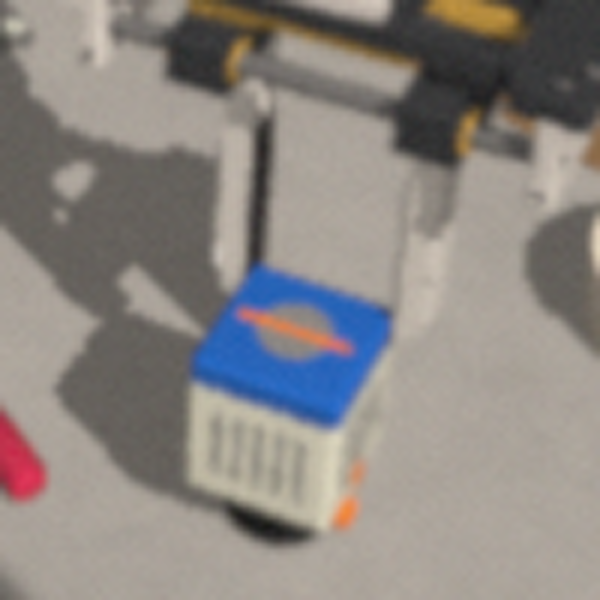

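```bash
python3 - <<'E'
from bench import robot
from h import *
s=robot.snapshot("scene")
uv=(np.array([(257,262),(396,312),(337,424),(190,378)],float)+.5)/6-.5+[250,200]
pnp_top(s,uv)
# direction of vertical near front-left edge
P=plane(s,[uv[3]],.088)[0]
for z in(.088,.027): print((proj(s,[P[0],P[1],z])[0]-[250,200]+.5)*6)
P=plane(s,[uv[2]],.088)[0]
for z in(.088,.027): print((proj(s,[P[0],P[1],z])[0]-[250,200]+.5)*6)
E
```

```text
c [ 0.4596 -0.2942  0.068 ] X [0.852 0.494 0.173] Y [-0.498  0.867 -0.025] Z [-0.162 -0.065  0.985] err [0.27589941]
c [ 0.4592 -0.2948  0.0677] X [ 0.341 -0.122  0.932] Y [-0.748  0.565  0.347] Z [-0.569 -0.816  0.101] err [0.34598217]
[190.5 378.5]
[184.12490341 505.62016551]
[337.5 424.5]
[324.60115505 551.83671359]
```

Request:
send_rows:
  increments:
    - [0.1,0.001,0,-0.003,0]
    - [0.1,0.002,0,-0.007,0]
    - [0.1,0.003,0,-0.01,0]
    - [0.1,0.003,0,-0.01,0]

```text
time: 19.93
tool_pos: [0.4814, -0.287, 0.0495]
ee_rot: [-2.79, 1.57, 0.884]
wrist_force: [-1.7, -1.2, 4.7]
width: 0.0532
```

```bash
python3 look.py b24
```

```text
t 19.93 pos [ 0.4814 -0.287   0.0495] x [ 0.001  0.001 -1.   ] y [ 0.507 -0.862 -0.   ] F [-1.7 -1.2  4.7] w 0.0532 j [-0.64  0.17  1.54  0.    1.43  0.4 ]
T [-0.184  0.485  0.043]
```

View pics/b24.png

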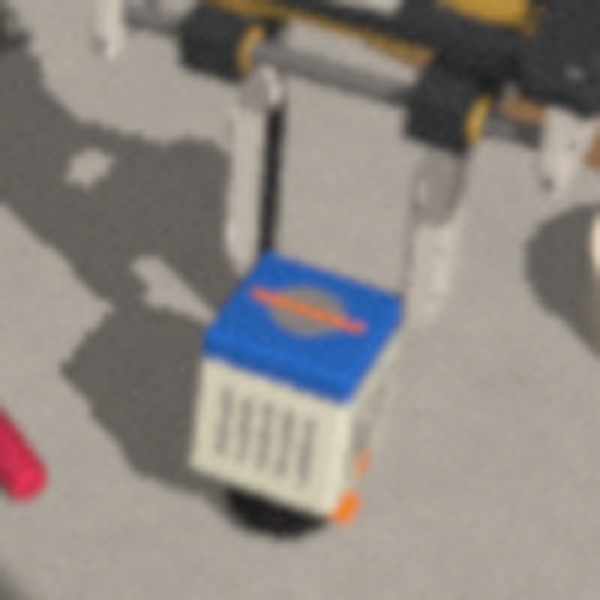

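Request:
send_rows:
  increments:
    - [0.15,-0.0005,0,0,0]
    - [0.2,-0.0005,0,0,0]
    - [0.3,-0.0005,0,0,0]
    - [0.4,-0.0005,0,0,0]
    - [0.5,0,0,0,0]

```text
time: 20.4
tool_pos: [0.4805, -0.2871, 0.0485]
ee_rot: [-1.507, 1.569, 2.166]
wrist_force: [-0.3, 0.1, 0.3]
width: 0.069
```

```bash
python3 look.py b25;python3 look.py b26 230 180 120 110 6
```

```text
t 20.4 pos [ 0.4805 -0.2871  0.0485] x [-0.001  0.001 -1.   ] y [ 0.507 -0.862 -0.001] F [-0.3  0.1  0.3] w 0.069 j [-0.64  0.17  1.54  0.    1.43  0.4 ]
T [-0.044  0.113  0.003]
t 20.45 pos [ 0.4805 -0.2872  0.0485] x [-0.001  0.001 -1.   ] y [ 0.507 -0.862 -0.001] F [0.8 0.2 0.5] w 0.0699 j [-0.64  0.17  1.54  0.    1.43  0.4 ]
T [-0.065  0.146 -0.011]
```

View pics/b26.png

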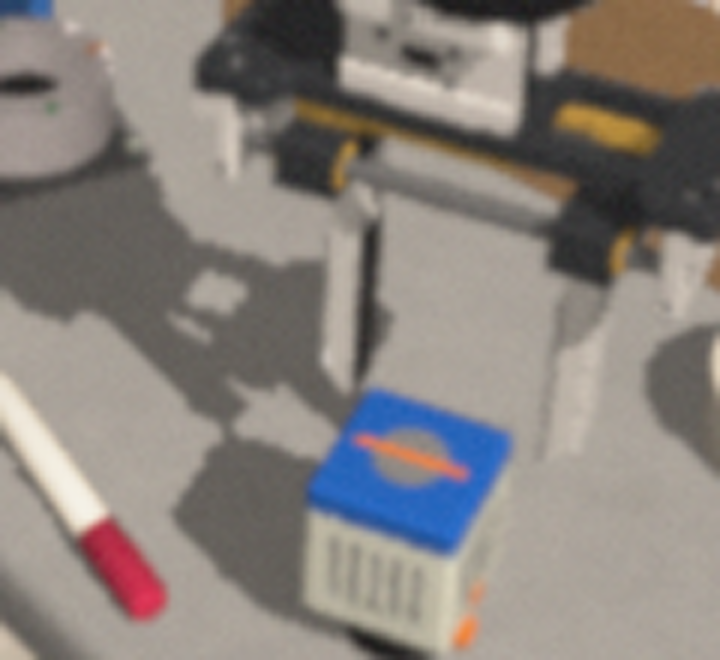

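Request:
send_rows:
  increments:
    - [0.6,-0.02,0,0,0]
    - [0.6,-0.04,0,0,0]
    - [0.6,-0.06,0,0,0]
    - [0.6,-0.06,0,0,0]

```text
time: 20.83
tool_pos: [0.4832, -0.2892, 0.1139]
ee_rot: [1.999, 1.562, -0.611]
wrist_force: [0.8, -0.9, -0.0]
width: 0.0753
```

```bash
python3 look.py b27 270 230 60 66 9; python3 - <<'E'
from bench import robot
from h import *
t=robot.snapshot("top");crop(t,"pics/b27t.png",310,150,70,60,10)
st(robot.get_obs())
E
```

```text
t 20.83 pos [ 0.4832 -0.2892  0.1139] x [ 0.007 -0.005 -1.   ] y [ 0.507 -0.862  0.008] F [ 0.8 -0.9 -0. ] w 0.0753 j [-0.64  0.13  1.45  0.    1.55  0.4 ]
T [-0.074  0.067  0.056]
t 20.93 pos [ 0.4812 -0.2878  0.1096] x [ 0.001 -0.001 -1.   ] y [ 0.507 -0.862  0.001] F [-0.1  0.7 -0.2] w 0.075 j [-0.64  0.13  1.46  0.    1.55  0.4 ]
```

View pics/b27.png

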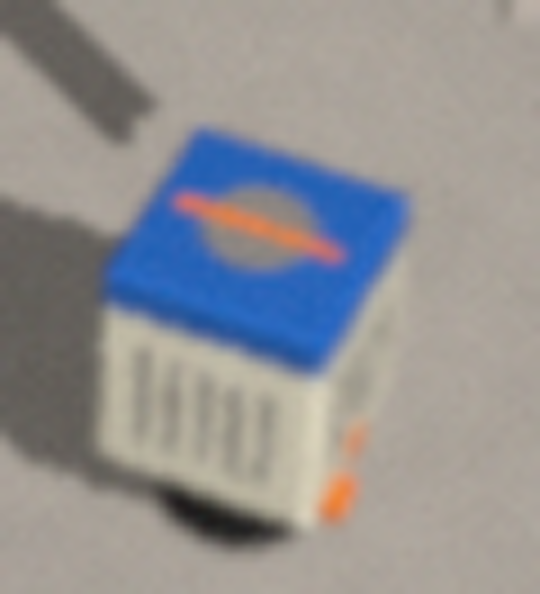

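View pics/b27t.png

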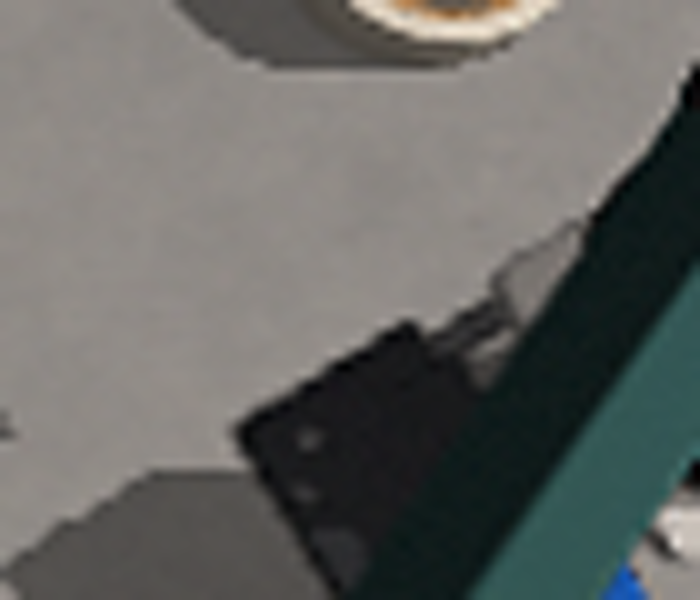

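```bash
python3 - <<'E'
from bench import robot
from h import *
s=robot.snapshot("scene")
im=s["image"];sub=im[230:296,270:330].astype(int)
r,g,b=sub[...,0],sub[...,1],sub[...,2]
m=((b>120)&(b-r>60)).astype(np.uint8)
o=((r>170)&(r-b>70)).astype(np.uint8)
for nm,mm in(("blue",m),("or",o)):
    n,l,stt,cc=cv2.connectedComponentsWithStats(mm);print(nm,stt[1:].tolist(),cc[1:].round(1).tolist())
def f(x): return (np.array(x,float)+.5)/9-.5+[270,230]
c=plane(s,f([(200,127),(410,193),(326,345),(108,270)]),.089);print(c.round(4),c.mean(0))
b=plane(s,f([(175,203),(345,257)]),.089);print("bar",b.round(4),b.mean(0),np.degrees(np.arctan2(*(b[1]-b[0])[[1,0]])))
for i in range(4):
    e=c[(i+1)%4]-c[i];print(np.degrees(np.arctan2(e[1],e[0])),np.linalg.norm(e))
d=plane(s,f([(262,228)]),.089);print(d)
E
```

```text
blue [[13, 14, 33, 26, 435]] [[29.0, 26.8]]
or [[22, 21, 1, 1, 1], [24, 22, 14, 5, 23], [39, 47, 2, 3, 5], [35, 52, 5, 6, 20]] [[22.0, 21.0], [30.3, 23.9], [39.4, 47.8], [37.2, 54.5]]
[[ 0.4564 -0.272   0.089 ]
 [ 0.4838 -0.3155  0.089 ]
 [ 0.4385 -0.3439  0.089 ]
 [ 0.4116 -0.2996  0.089 ]] [ 0.44758797 -0.30777483  0.089     ]
bar [[ 0.4367 -0.2899  0.089 ]
 [ 0.4586 -0.3243  0.089 ]] [ 0.44766959 -0.30705574  0.089     ] -57.47344804815773
-57.794344603786115 0.05141053886759746
-147.96004420118322 0.053420641853996594
121.27574610902116 0.051776424514202626
31.646055599051415 0.05258263302571464
[[ 0.4485209  -0.30688858  0.089     ]]
```

```bash
python3 - <<'E'
from bench import robot
from h import *
plan(robot.get_obs(),[.448,-.307,.045],-58.3)
E
```

```text
t 20.98 pos [ 0.4805 -0.2872  0.1082] x [-0.001  0.001 -1.   ] y [ 0.507 -0.862 -0.001] F [-0.8  0.5 -0.4] w 0.0752 j [-0.64  0.13  1.46  0.    1.55  0.4 ]
tool shift [0.0632 0.0007 0.038 ] roll -0.0214 yaw now -59.53
```

Request:
send_rows:
  increments:
    - [0.6,0,0.0005,0.015,-0.021]
    - [0.6,0,0.0005,0.03,-0.021]
    - [0.6,0,0.0005,0.038,-0.021]
    - [0.6,0,0.0005,0.038,-0.021]
    - [0.6,0.02,0.0005,0.038,-0.021]

```text
time: 21.4
tool_pos: [0.4503, -0.3089, 0.0922]
ee_rot: [1.984, 1.564, -0.606]
wrist_force: [0.7, -0.2, 1.1]
width: 0.0756
```

```bash
python3 look.py c2; python3 - <<'E'
from bench import robot
from h import *
plan(robot.get_obs(),[.448,-.307,.045],-58.3)
E
```

```text
t 21.4 pos [ 0.4503 -0.3089  0.0922] x [ 0.006 -0.004 -1.   ] y [ 0.524 -0.852  0.007] F [ 0.7 -0.2  1.1] w 0.0756 j [-0.71  0.11  1.52  0.    1.51  0.31]
T [-0.058  0.085  0.039]
t 21.45 pos [ 0.4474 -0.3061  0.0854] x [-0.003  0.003 -1.   ] y [ 0.524 -0.851 -0.004] F [-1.3  1.2 -2.9] w 0.0752 j [-0.71  0.11  1.53  0.    1.5   0.31]
tool shift [ 0.0404  0.0012 -0.0001] roll -0.0012 yaw now -58.37
```

View pics/c2.png

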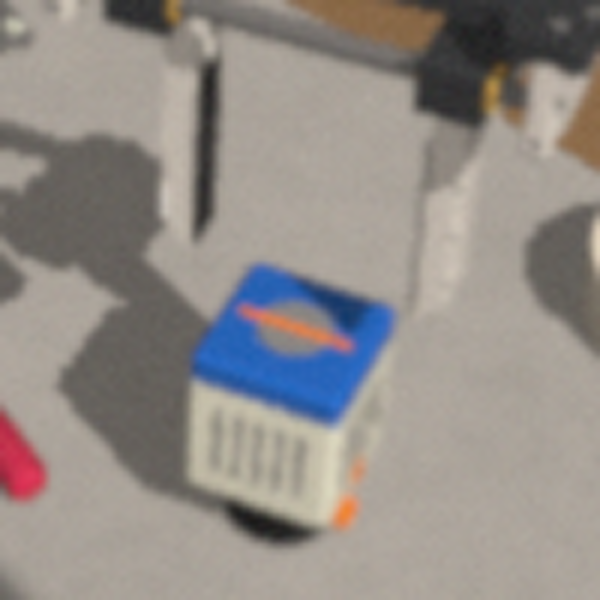

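Request:
send_rows:
  increments:
    - [0.6,0.015,0.001,0,0]
    - [0.6,0.03,0.001,0,0]
    - [0.6,0.041,0.001,0,0]
    - [0.6,0.041,0.001,0,0]

```text
time: 21.78
tool_pos: [0.4472, -0.306, 0.0445]
ee_rot: [-1.314, 1.564, 2.381]
wrist_force: [-0.6, 0.4, -0.7]
width: 0.0755
```

```bash
python3 look.py c3 
```

```text
t 21.78 pos [ 0.4472 -0.306   0.0445] x [-0.005  0.005 -1.   ] y [ 0.525 -0.851 -0.007] F [-0.6  0.4 -0.7] w 0.0755 j [-0.71  0.14  1.58  0.    1.43  0.31]
T [ 0.03   0.159 -0.027]
```

View pics/c3.png

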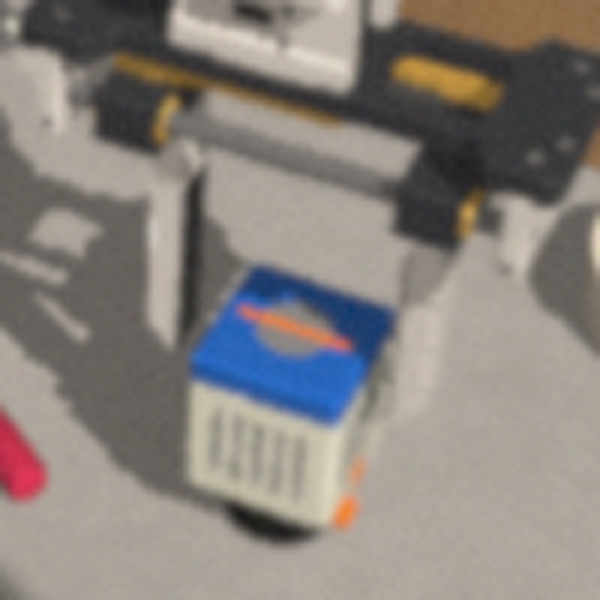

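Request:
send_rows:
  increments:
    - [0.4,0,0,0,0]
    - [0.2,0,0,0,0]
    - [0.1,0,0,0,0]
    - [0,0,0,0,0]
    - [-0.2,0,0,0,0]

```text
time: 22.25
tool_pos: [0.4494, -0.3083, 0.0492]
ee_rot: [2.042, 1.569, -0.547]
wrist_force: [-0.7, 0.4, 2.2]
width: 0.0538
```

Request:
send_rows:
  increments:
    - [-0.2,0,0,0,0]
    - [-0.2,0,0,0,0]
    - [-0.2,-0.02,0,0,0]
    - [-0.2,-0.05,0,0,0]
    - [-0.2,-0.08,0,0,0]

```text
time: 22.67
tool_pos: [0.4475, -0.307, 0.1265]
ee_rot: [-1.247, 1.565, 2.448]
wrist_force: [0.4, -1.6, -1.8]
width: 0.0536
```

```bash
python3 look.py c4 250 180 100 110 6; python3 - <<'E'
from bench import robot
from h import *
plan(robot.get_obs(),[.481,.0255,.13],-7.8)
E
```

```text
t 22.67 pos [ 0.4475 -0.307   0.1265] x [-0.004  0.003 -1.   ] y [ 0.525 -0.851 -0.005] F [ 0.4 -1.6 -1.8] w 0.0536 j [-0.71  0.09  1.47 -0.    1.59  0.31]
T [-0.094  0.044 -0.026]
t 22.72 pos [ 0.451  -0.31    0.1352] x [ 0.007 -0.006 -1.   ] y [ 0.525 -0.851  0.009] F [ 1.6 -0.7  3.3] w 0.0539 j [-0.71  0.09  1.46  0.    1.59  0.31]
tool shift [ 0.0034 -0.2698 -0.2016] roll -0.8819 yaw now -58.33
```

View pics/c4.png

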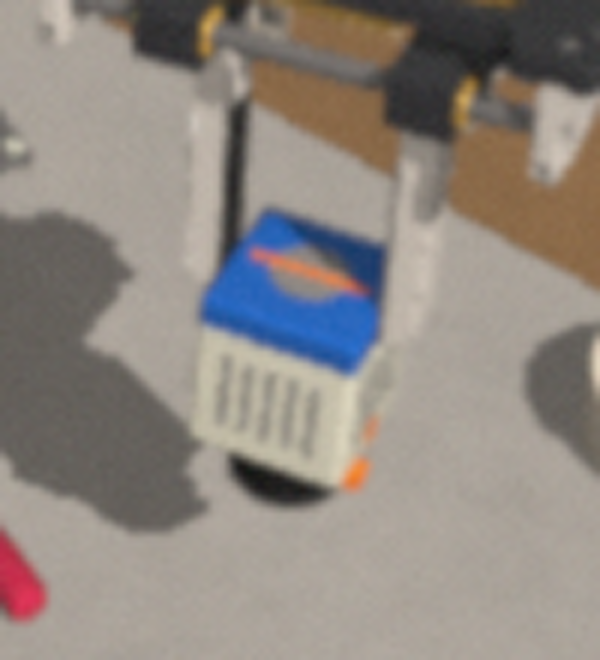

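Request:
send_rows:
  increments:
    - [-0.2,-0.005,-0.06,-0.045,-0.2]
    - [-0.2,-0.01,-0.26,-0.195,-0.88]
    - [-0.2,-0.01,-0.26,-0.195,-0.88]
    - [-0.2,-0.01,-0.26,-0.195,-0.88]
    - [-0.2,-0.01,-0.26,-0.195,-0.88]

```text
time: 23.13
tool_pos: [0.4671, -0.099, 0.1341]
ee_rot: [-1.637, 1.57, 2.687]
wrist_force: [1.2, 0.8, -1.8]
width: 0.0539
```

```bash
python3 - <<'E'
from bench import robot
from h import *
plan(robot.get_obs(),[.481,.0155,.14],-7.8)
E
```

```text
t 23.13 pos [ 0.4671 -0.099   0.1341] x [-0.001  0.    -1.   ] y [ 0.926 -0.378 -0.001] F [ 1.2  0.8 -1.8] w 0.0539 j [-0.33 -0.06  1.61  0.    1.6   0.06]
tool shift [-0.0058 -0.0304 -0.1112] roll -0.2516 yaw now -22.22
```

Request:
send_rows:
  increments:
    - [-0.2,-0.002,-0.01,-0.03,-0.1]
    - [-0.2,-0.006,-0.034,-0.12,-0.25]
    - [-0.2,-0.006,-0.034,-0.12,-0.25]
    - [-0.2,-0.006,-0.034,-0.12,-0.25]
    - [-0.2,-0.006,-0.034,-0.12,-0.25]

```text
time: 23.55
tool_pos: [0.482, 0.0259, 0.1404]
ee_rot: [-2.12, 1.57, 2.454]
wrist_force: [0.3, -0.6, -1.5]
width: 0.0538
```

```bash
python3 - <<'E'
from bench import robot
from h import *
s=robot.snapshot("scene");crop(s,"pics/d1.png",190,120,90,100,6)
t=robot.snapshot("top");crop(t,"pics/d1t.png",180,150,90,80,8)
plan(robot.get_obs(),[.481,.0255,.14],-7.8)
E
```

```text
t 23.65 pos [0.4819 0.0227 0.1403] x [-0.001 -0.001 -1.   ] y [ 0.99  -0.142 -0.001] F [-0.1 -0.9 -2.7] w 0.0538 j [-0.07 -0.05  1.59 -0.    1.61  0.07]
tool shift [ 0.0003 -0.0012 -0.0027] roll -0.0063 yaw now -8.16
```

View pics/d1.png

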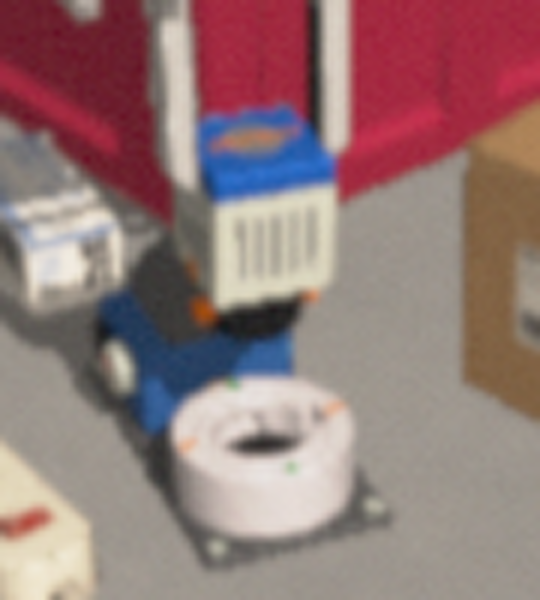

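View pics/d1t.png

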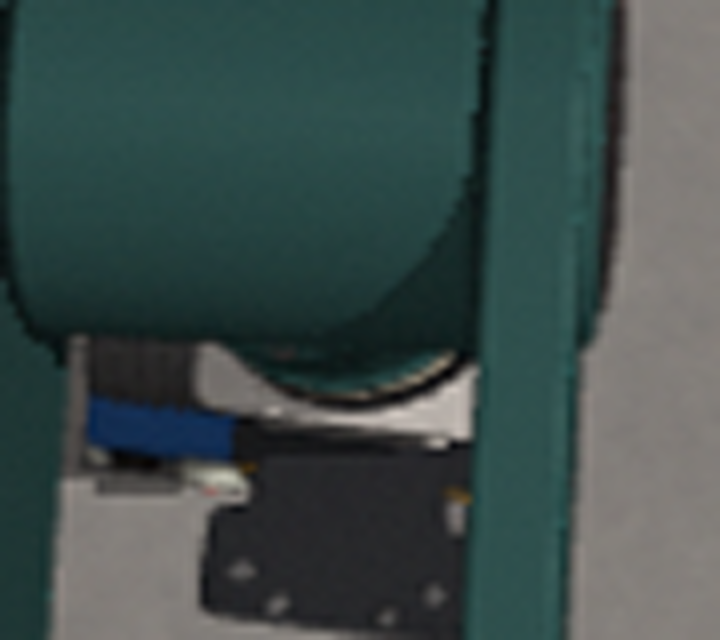

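```bash
python3 - <<'E'
from bench import robot
from h import *
s=robot.snapshot("scene");crop(s,"pics/d2.png",215,130,40,50,14)
o=robot.get_obs();plan(o,[.4817,.026,.14],-7.8)
E
```

```text
t 23.7 pos [0.4819 0.022  0.1404] x [-0.001 -0.001 -1.   ] y [ 0.99  -0.144 -0.001] F [-0.3 -0.4 -1.3] w 0.0539 j [-0.07 -0.05  1.59 -0.    1.61  0.07]
tool shift [ 0.0004 -0.0008 -0.0039] roll -0.0079 yaw now -8.25
```

View pics/d2.png

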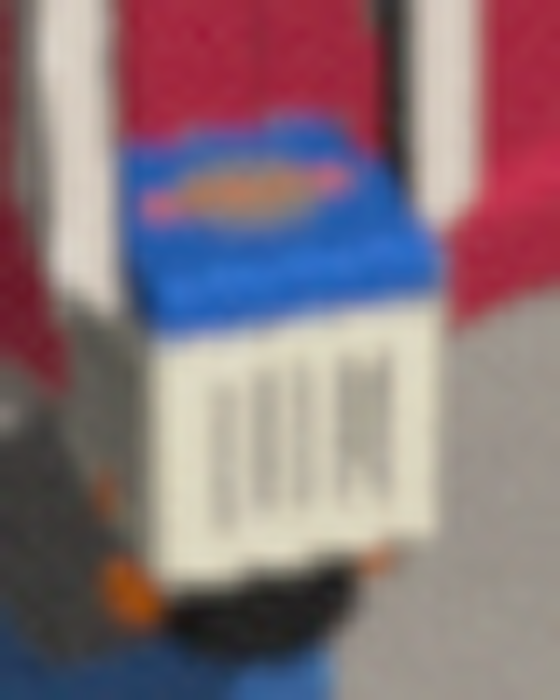

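```bash
python3 - <<'E'
from bench import robot
from h import *
s=robot.snapshot("scene")
f=lambda x:(np.array(x,float)+.5)/14-.5+[215,130]
for z in(.182,.184,.186):
    b=plane(s,f([(146,210),(350,177)]),z);print(z,b.mean(0).round(4),np.degrees(np.arctan2(*(b[1]-b[0])[[1,0]])),np.linalg.norm(b[0]-b[1]))
# front face vertical edges: bottom corners of body at z = foot+.027 -> .1218
c=plane(s,f([(165,590),(440,535)]),.1219);print(c.round(4),c.mean(0),np.degrees(np.arctan2(*(c[1]-c[0])[[1,0]])),np.linalg.norm(c[0]-c[1]))
o=robot.get_obs();st(o)
E
```

```text
0.182 [0.482  0.0213 0.182 ] -13.028681393726574 0.0372914535011503
0.184 [0.4803 0.0181 0.184 ] -13.028681393726682 0.0371426462199472
0.186 [0.4785 0.0148 0.186 ] -13.028681393726682 0.03699383893874392
[[ 0.4507 -0.0008  0.1219]
 [ 0.5013 -0.0106  0.1219]] [ 0.4759796  -0.00569183  0.1219    ] -10.935993091872698 0.05154045276267943
t 23.75 pos [0.482  0.0217 0.1406] x [-0.001 -0.001 -1.   ] y [ 0.99  -0.145 -0.001] F [-0.3 -0.2 -2.9] w 0.0539 j [-0.07 -0.05  1.59 -0.    1.61  0.07]
```

Request:
send_rows:
  increments:
    - [-0.2,0,-0.001,-0.004,-0.008]
    - [-0.2,0.02,-0.001,-0.004,-0.008]
    - [-0.2,0.04,-0.001,-0.004,-0.008]
    - [-0.2,0.052,-0.001,-0.004,-0.008]
    - [-0.2,0.052,-0.001,-0.004,-0.008]

```text
time: 24.17
tool_pos: [0.4792, 0.0265, 0.0857]
ee_rot: [-1.493, 1.564, 3.083]
wrist_force: [-0.1, -0.3, -1.8]
width: 0.0539
```

```bash
python3 - <<'E'
from bench import robot
from h import *
s=robot.snapshot("scene");crop(s,"pics/d3.png",205,140,56,70,10)
o=robot.get_obs();plan(o,[.4815,.0258,.088],-7.8)
E
```

```text
t 24.22 pos [0.4804 0.0266 0.0875] x [-0.004  0.    -1.   ] y [ 0.991 -0.136 -0.004] F [ 0.   0.1 -2.3] w 0.0532 j [-0.06 -0.03  1.67  0.    1.5   0.07]
tool shift [-0.0005  0.0012  0.0007] roll -0.0002 yaw now -7.81
```

View pics/d3.png

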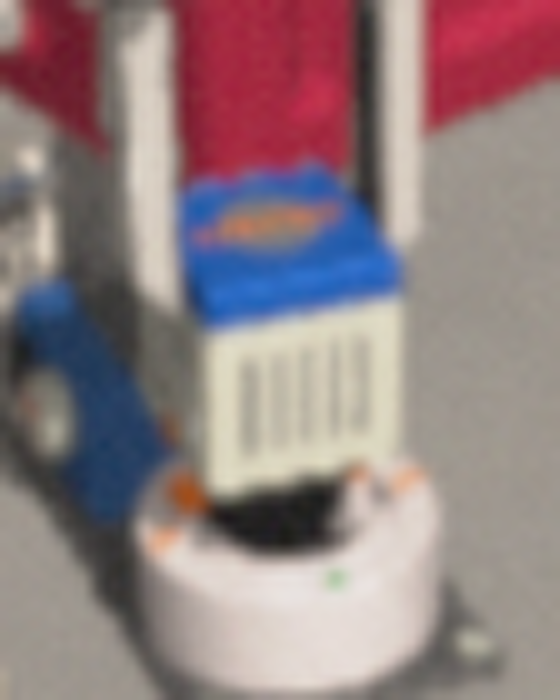

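```bash
python3 - <<'E'
from bench import robot
from h import *
s=robot.snapshot("scene");o=robot.get_obs();r=st(o)
c=o["tool_pos"][:2]; Y=r[:2,1]/np.linalg.norm(r[:2,1]); X=np.array([Y[1],-Y[0]])  # towards camera(-y)
pr=lambda xy,z:((proj(s,[xy[0],xy[1],z])[0]-[205,140]+.5)*10).round(0)
h=o["tool_pos"][2]-.0455
print(h)
for dh in(0,-.004,-.008):
    print(dh,"bar",pr(c,h+dh+.089),"botL",pr(c+X*.027-Y*.027,h+dh+.027),"botR",pr(c+X*.027+Y*.027,h+dh+.027),"topL",pr(c+X*.027-Y*.027,h+dh+.089),"topR",pr(c+X*.027+Y*.027,h+dh+.089),"lugL",pr(c-Y*.027,h+dh+.0115),"lugR",pr(c+Y*.027,h+dh+.0115))
k=np.array([.481,.0255]);u=np.array([.991,-.136])
print("ring c",pr(k,.037),"marks",pr(k+u*.034,.037),pr(k-u*.034,.037))
E
```

```text
t 24.27 pos [0.4816 0.0267 0.089 ] x [-0.001  0.    -1.   ] y [ 0.991 -0.136 -0.001] F [ 0.8 -0.2 -1.8] w 0.0535 j [-0.06 -0.03  1.67  0.    1.5   0.07]
0.04349867721836728
0 bar [272. 203.] botL [220. 484.] botR [415. 436.] topL [210. 277.] topR [412. 230.] lugL [186. 479.] lugR [376. 433.]
-0.004 bar [273. 216.] botL [220. 497.] botR [415. 449.] topL [210. 290.] topR [412. 244.] lugL [186. 492.] lugR [377. 445.]
-0.008 bar [273. 230.] botL [221. 510.] botR [416. 461.] topL [211. 304.] topR [412. 258.] lugL [187. 505.] lugR [377. 458.]
ring c [284. 515.] marks [402. 485.] [164. 545.]
```

Request:
send_rows:
  increments:
    - [-0.2,0.003,0,0,0]
    - [-0.2,0.006,0,0,0]
    - [-0.2,0.008,0,0,0]
    - [-0.2,0.008,0,0,0]

```text
time: 24.6
tool_pos: [0.4824, 0.0271, 0.0816]
ee_rot: [1.462, 1.569, -0.244]
wrist_force: [1.2, -0.0, -1.3]
width: 0.0535
```

```bash
python3 - <<'E'
from bench import robot
from h import *
s=robot.snapshot("scene");crop(s,"pics/d4.png",205,140,56,70,10)
o=robot.get_obs();plan(o,[.4815,.0258,.088],-7.8);print(o["wrist_torque"])
E
```

```text
t 24.65 pos [0.4824 0.0271 0.0817] x [ 0.001 -0.    -1.   ] y [ 0.991 -0.135  0.001] F [ 1.  -1.  -2.4] w 0.0539 j [-0.06 -0.02  1.68 -0.    1.49  0.07]
tool shift [-0.0063 -0.0007  0.0014] roll 0.0012 yaw now -7.73
[-0.1638538  -0.02807373 -0.02657527]
```

View pics/d4.png

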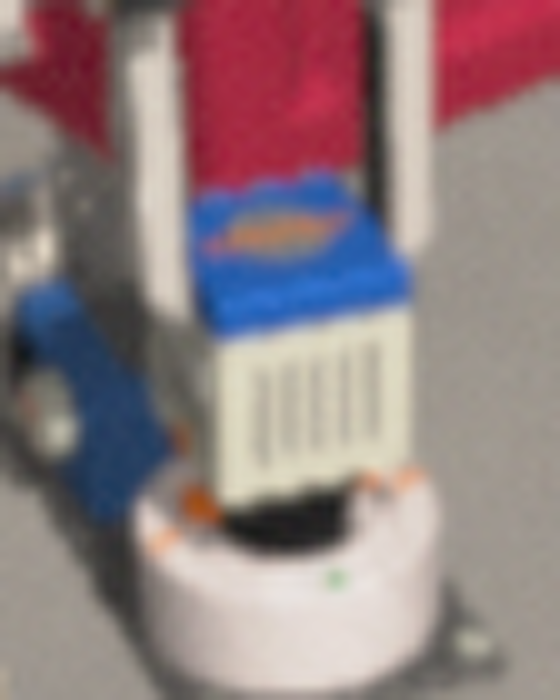

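Request:
send_rows:
  increments:
    - [-0.2,0.002,0,0,0]
    - [-0.2,0.004,0,0,0]
    - [-0.2,0.006,0,0,0]
    - [-0.2,0.006,0,0,0]

```text
time: 24.98
tool_pos: [0.4822, 0.0269, 0.0749]
ee_rot: [1.071, 1.57, -0.635]
wrist_force: [1.0, -1.4, -2.7]
width: 0.0538
```

```bash
python3 - <<'E'
from bench import robot
from h import *
s=robot.snapshot("scene");crop(s,"pics/d5.png",205,140,56,70,10)
o=robot.get_obs();st(o);print(o["wrist_torque"])
E
```

```text
t 25.03 pos [0.4822 0.027  0.075 ] x [ 0.001 -0.    -1.   ] y [ 0.991 -0.135  0.001] F [ 1.2 -2.1 -3.3] w 0.0537 j [-0.06 -0.02  1.69 -0.    1.47  0.07]
[-0.44620455 -0.40262298 -0.00441621]
```

View pics/d5.png

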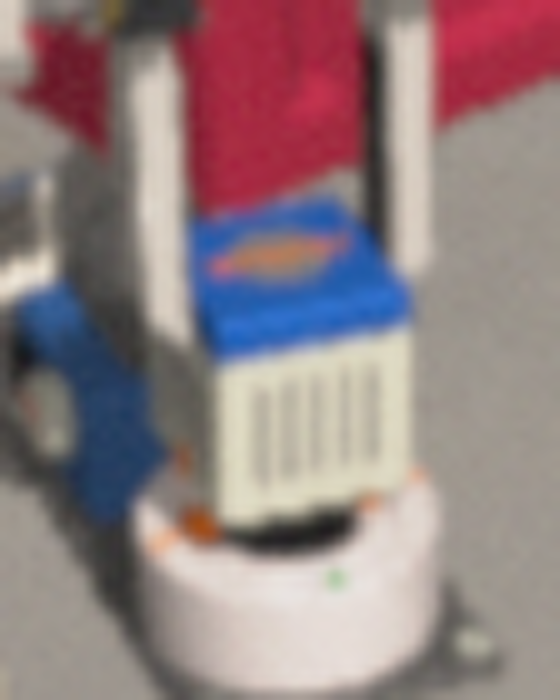

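Request:
send_rows:
  increments:
    - [-0.2,0,0,0.001,0]
    - [-0.2,0,0,0.001,0]
    - [-0.2,0.002,0,0.001,0]
    - [-0.2,0.004,0,0.001,0]
    - [-0.2,0.004,0,0.001,0]

```text
time: 25.45
tool_pos: [0.4818, 0.0263, 0.071]
ee_rot: [2.056, 1.57, 0.35]
wrist_force: [2.2, -0.8, -3.1]
width: 0.0536
```

```bash
python3 - <<'E'
from bench import robot
from h import *
s=robot.snapshot("scene");crop(s,"pics/d6.png",205,140,56,70,10)
o=robot.get_obs();st(o);print(o["wrist_torque"])
E
```

```text
t 25.5 pos [0.4818 0.0263 0.071 ] x [ 0.  0. -1.] y [ 0.991 -0.135  0.   ] F [ 2.4 -0.6 -2.3] w 0.054 j [-0.06 -0.02  1.69  0.    1.47  0.07]
[-0.22350855 -0.51067656  0.01308867]
```

View pics/d6.png

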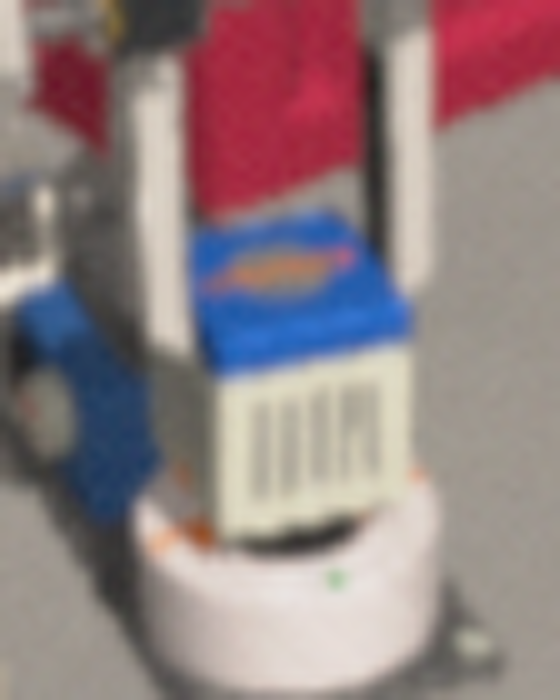

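Request:
send_rows:
  increments:
    - [-0.2,0,0.001,0.0003,0]
    - [-0.2,0,0.001,0.0003,0]
    - [-0.2,0.002,0.001,0.0003,0]
    - [-0.2,0.004,0.001,0.0003,0]
    - [-0.2,0.006,0.001,0.0003,0]

```text
time: 25.92
tool_pos: [0.4822, 0.026, 0.0655]
ee_rot: [-1.862, 1.57, 2.716]
wrist_force: [-3.1, 0.4, 3.2]
width: 0.0534
```

```bash
python3 - <<'E'
from bench import robot
from h import *
s=robot.snapshot("scene");crop(s,"pics/d7.png",205,140,56,70,10)
o=robot.get_obs();st(o);print(o["wrist_torque"])
E
```

```text
t 25.97 pos [0.4822 0.026  0.0651] x [-0.001  0.    -1.   ] y [ 0.991 -0.134 -0.001] F [-1.9  0.1  2.4] w 0.0539 j [-0.06 -0.01  1.7   0.    1.45  0.07]
[-0.00723228  0.53341958  0.02737245]
```

View pics/d7.png

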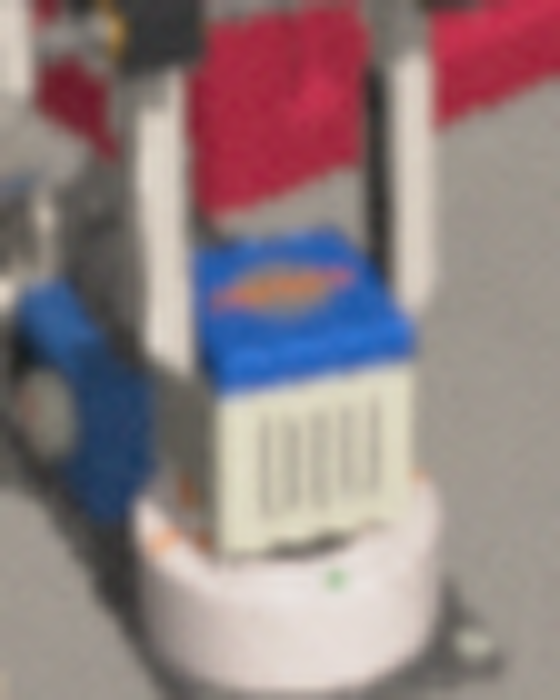

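Request:
send_rows:
  increments:
    - [-0.2,0.002,-0.0004,0,0]
    - [-0.2,0.004,-0.0004,0,0]
    - [-0.2,0.006,-0.0004,0,0]
    - [-0.2,0.008,-0.0004,0,0]
    - [-0.2,0.008,-0.0004,0,0]

```text
time: 26.38
tool_pos: [0.4822, 0.0262, 0.0595]
ee_rot: [2.534, 1.57, 0.828]
wrist_force: [-6.1, 1.7, 13.5]
width: 0.0535
```

```bash
python3 - <<'E'
from bench import robot
from h import *
s=robot.snapshot("scene");crop(s,"pics/d8.png",205,140,56,70,10)
o=robot.get_obs();st(o);print(o["wrist_torque"])
E
```

```text
t 26.43 pos [0.4822 0.0262 0.0595] x [ 0.001  0.001 -1.   ] y [ 0.991 -0.134  0.001] F [-6.   1.2 13.2] w 0.0537 j [-0.06 -0.01  1.71  0.    1.44  0.07]
[ 0.15903553  1.45465489 -0.01444071]
```

View pics/d8.png

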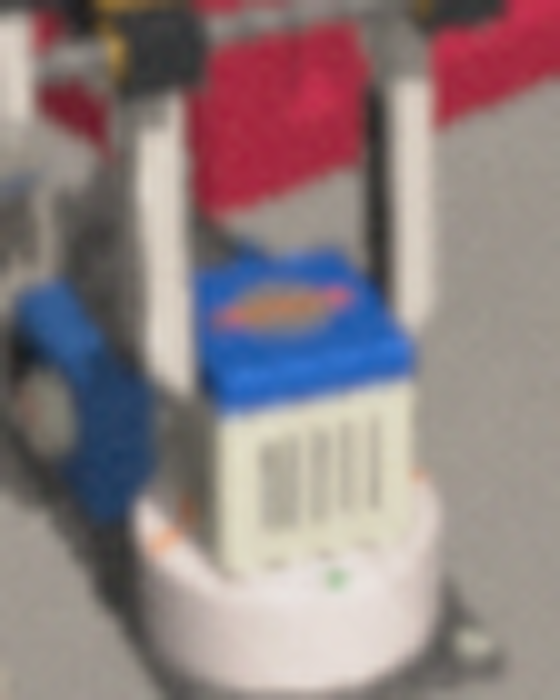

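Request:
send_rows:
  increments:
    - [-0.2,0,-0.0007,0,0]
    - [-0.2,0,-0.0007,0,0.08]
    - [-0.2,0,-0.0007,0,0.16]
    - [-0.2,0,-0.0007,0,0.26]
    - [-0.2,0,-0.0007,0,0.36]

```text
time: 26.85
tool_pos: [0.4838, 0.0261, 0.0595]
ee_rot: [2.091, 1.565, 0.02]
wrist_force: [-0.6, 0.6, 9.1]
width: 0.0538
```

```bash
python3 - <<'E'
from bench import robot
from h import *
s=robot.snapshot("scene");crop(s,"pics/d9.png",205,140,56,70,10)
o=robot.get_obs();plan(o,[.482,.0262,.0595],-97.8);print(o["wrist_torque"])
E
```

```text
t 26.9 pos [0.4838 0.0261 0.0595] x [ 0.006  0.    -1.   ] y [ 0.876 -0.482  0.005] F [-1.1  0.4  9.5] w 0.0538 j [-0.06 -0.01  1.71  0.    1.44  0.44]
tool shift [-0.     -0.0016  0.0008] roll 1.2036 yaw now -28.84
[-0.05256842  0.2710748   0.02956955]
```

View pics/d9.png

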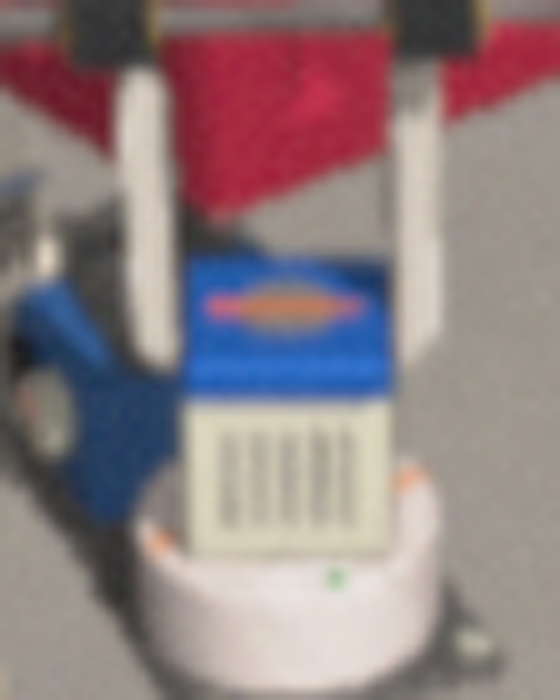

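Request:
send_rows:
  increments:
    - [-0.2,0,0,0,0.1]
    - [-0.2,0,0,0,0.2]
    - [-0.2,0,0,0,0.3]
    - [-0.2,0,0,0,0.4]
    - [-0.2,0,0,0,0.5]

```text
time: 27.32
tool_pos: [0.4834, 0.0258, 0.0595]
ee_rot: [2.462, 1.566, -0.108]
wrist_force: [-2.1, 0.5, 9.2]
width: 0.0538
```

Request:
send_rows:
  increments:
    - [-0.2,0,0,0,0.1]
    - [-0.2,0,0,0,0.2]
    - [-0.2,0,0,0,0.3]
    - [-0.2,0,0,0,0.4]
    - [-0.2,0,0,0,0.5]

```text
time: 27.73
tool_pos: [0.4831, 0.0252, 0.0595]
ee_rot: [2.641, 1.566, -0.429]
wrist_force: [-2.5, -1.5, 10.5]
width: 0.0534
```

```bash
python3 - <<'E'
from bench import robot
from h import *
s=robot.snapshot("scene");crop(s,"pics/d10.png",205,140,56,70,10)
o=robot.get_obs();plan(o,[.482,.0262,.0595],-97.8);print(o["wrist_torque"])
E
```

```text
t 27.78 pos [0.4831 0.0252 0.0595] x [ 0.004 -0.002 -1.   ] y [ 0.067 -0.998  0.002] F [-2.9 -1.3  9.2] w 0.0535 j [-0.06 -0.01  1.71 -0.    1.44  1.44]
tool shift [ 0.     -0.0011  0.001 ] roll 0.2036 yaw now -86.13
[-0.41222855  0.81822065 -0.06447762]
```

View pics/d10.png

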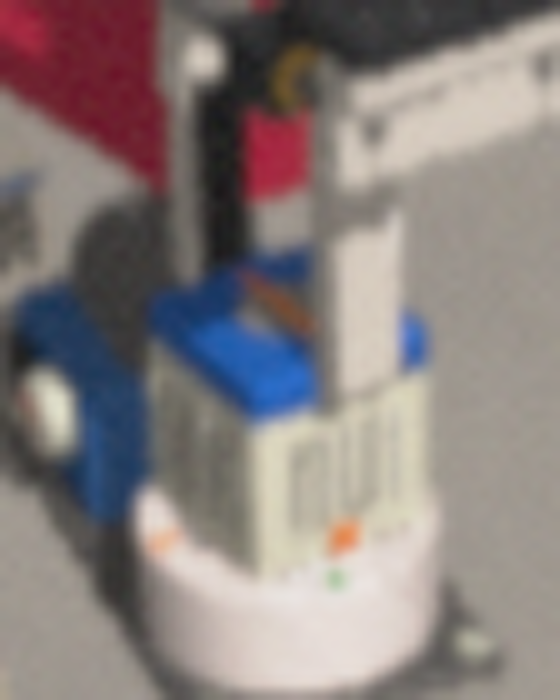

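Request:
send_rows:
  increments:
    - [-0.2,0,0,0,0.08]
    - [-0.2,0,0,0,0.16]
    - [-0.2,0,0,0,0.204]
    - [-0.2,0,0,0,0.204]
    - [-0.2,0,0,0,0.204]

```text
time: 28.2
tool_pos: [0.4827, 0.025, 0.0595]
ee_rot: [2.697, 1.567, -0.573]
wrist_force: [-2.2, -1.3, 10.7]
width: 0.0539
```

```bash
python3 - <<'E'
from bench import robot
from h import *
s=robot.snapshot("scene");crop(s,"pics/d11.png",205,140,56,70,10)
o=robot.get_obs();plan(o,[.482,.0262,.0595],-97.8);print(o["wrist_torque"])
E
```

```text
t 28.25 pos [0.4827 0.025  0.0595] x [ 0.003 -0.002 -1.   ] y [-0.128 -0.992  0.002] F [-3.2 -2.3 10.8] w 0.0536 j [-0.06 -0.01  1.71 -0.    1.44  1.64]
tool shift [-0.     -0.0011  0.0009] roll 0.0077 yaw now -97.36
[-0.47362291  0.93094688 -0.09165562]
```

View pics/d11.png

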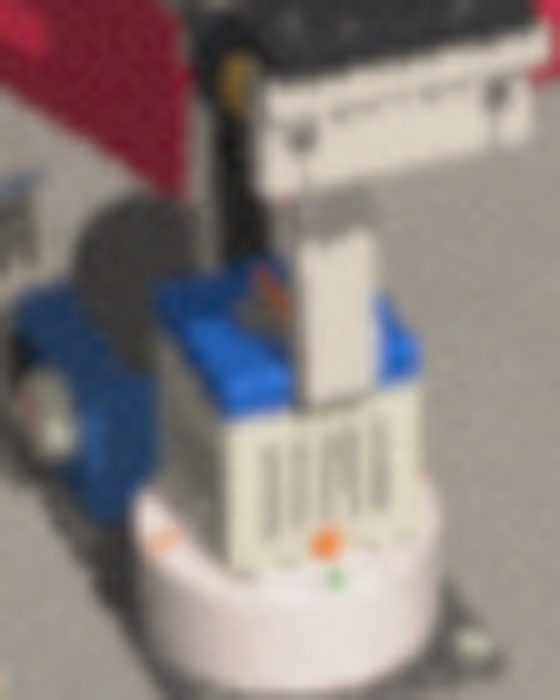

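Request:
send_rows:
  increments:
    - [-0.2,-0.002,0,0,0]
    - [-0.2,-0.004,0,0,0]
    - [-0.2,-0.005,0,0,0]
    - [-0.2,-0.005,0,0,0]

```text
time: 28.58
tool_pos: [0.4822, 0.0251, 0.0627]
ee_rot: [2.422, 1.569, -0.848]
wrist_force: [-2.5, -2.6, 4.8]
width: 0.0537
```

```bash
python3 look.py d12 205 140 56 70 10
```

```text
t 28.58 pos [0.4822 0.0251 0.0627] x [ 0.002 -0.002 -1.   ] y [-0.128 -0.992  0.002] F [-2.5 -2.6  4.8] w 0.0537 j [-0.06 -0.01  1.7  -0.    1.45  1.64]
T [-0.8    0.415 -0.015]
```

Request:
send_rows:
  increments:
    - [-0.2,-0.001,0,0,0]
    - [-0.2,-0.002,0,0,0]
    - [-0.2,-0.002,0,0,0]

```text
time: 28.88
tool_pos: [0.4817, 0.0252, 0.0638]
ee_rot: [1.758, 1.569, -1.512]
wrist_force: [0.5, -4.4, 1.7]
width: 0.0535
```

Request:
send_rows:
  increments:
    - [0.1,0,0,0,0]
    - [0.16,0,0,0,0]
    - [0.22,0,0,0,0]
    - [0.22,0,0,0,0]
    - [0.22,0,0,0,0]

```text
time: 29.3
tool_pos: [0.4812, 0.0268, 0.0638]
ee_rot: [-0.912, 1.569, 2.102]
wrist_force: [-0.4, -0.3, 0.2]
width: 0.0576
```

```bash
python3 look.py d13 205 140 56 70 10
```

```text
t 29.3 pos [0.4812 0.0268 0.0638] x [-0.001  0.002 -1.   ] y [-0.128 -0.992 -0.001] F [-0.4 -0.3  0.2] w 0.0576 j [-0.06 -0.01  1.7   0.    1.45  1.64]
T [ 0.014  0.196 -0.001]
```

View pics/d13.png

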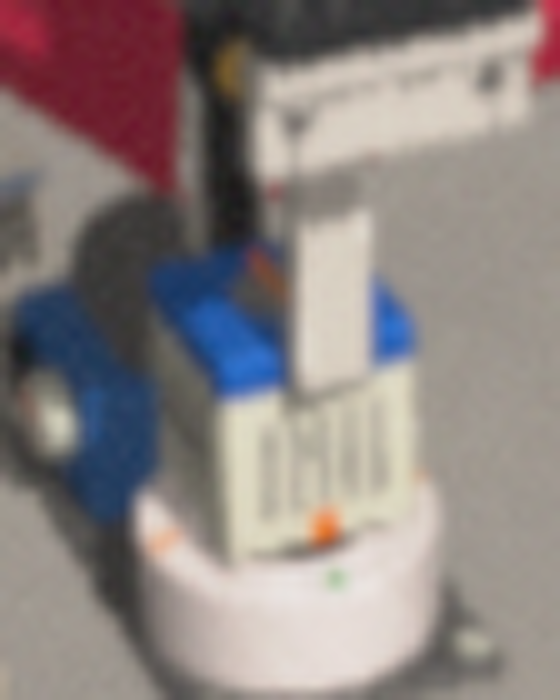

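Request:
send_rows:
  increments:
    - [0.3,0,0,0,0]
    - [0.3,-0.01,0,0,0]
    - [0.3,-0.03,0,0,0]
    - [0.3,-0.06,0,0,0]
    - [0.3,-0.09,0,0,0]

```text
time: 29.77
tool_pos: [0.4808, 0.0262, 0.1551]
ee_rot: [-0.136, 1.569, 2.877]
wrist_force: [-0.4, -0.3, -0.4]
width: 0.061
```

Request:
send_rows:
  increments:
    - [0.3,-0.02,0,0,0]
    - [0.3,-0.02,0.04,0.03,0]
    - [0.3,-0.02,0.08,0.06,0]
    - [0.3,-0.02,0.12,0.1,0]
    - [0.3,-0.02,0.14,0.13,0]

```text
time: 30.18
tool_pos: [0.3552, -0.0836, 0.1751]
ee_rot: [2.655, 1.569, -0.614]
wrist_force: [-1.2, -1.8, 1.2]
width: 0.061
```

```bash
python3 look.py d14 205 140 56 70 10; python3 - <<'E'
from bench import robot
from h import *
t=robot.snapshot("top");crop(t,"pics/d14t.png",180,150,90,80,8)
E
```

```text
t 30.18 pos [ 0.3552 -0.0836  0.1751] x [ 0.001 -0.001 -1.   ] y [-0.127 -0.992  0.001] F [-1.2 -1.8  1.2] w 0.061 j [-0.39 -0.34  1.76 -0.    1.72  1.31]
T [-0.014  0.122  0.021]
```

View pics/d14.png

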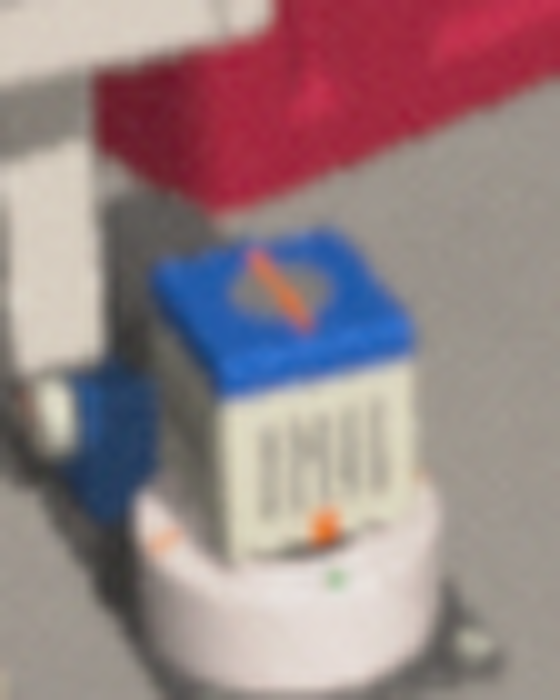

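View pics/d14t.png

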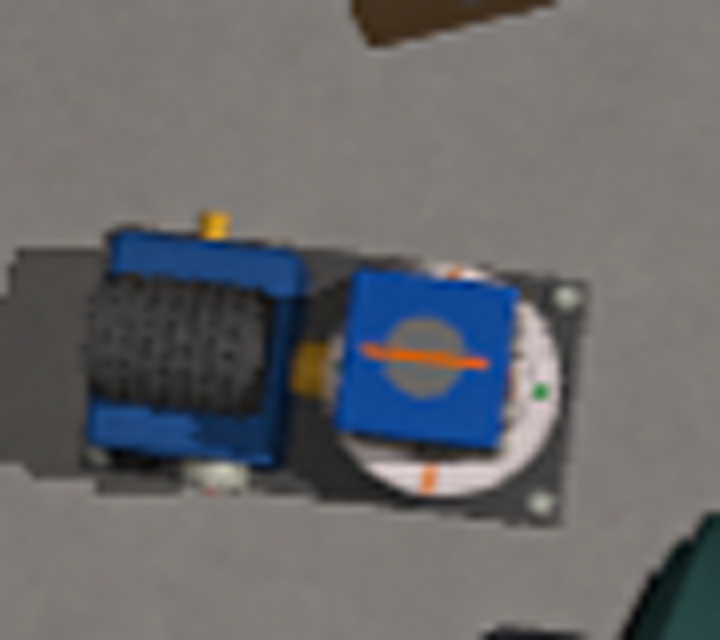

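```bash
python3 - <<'E'
from bench import robot
from h import *
t=robot.snapshot("top");s=robot.snapshot("scene")
f=lambda x:(np.array(x,float)+.5)/8-.5+[180,150]
b=plane(t,f([(367,350),(487,364)]),.1045);print(b.mean(0),np.degrees(np.arctan2(*(b[0]-b[1])[[1,0]])))
c=plane(t,f([(357,270),(520,288),(500,450),(337,434)]),.1045);print(c.mean(0))
g=lambda x:(np.array(x,float)+.5)/10-.5+[205,140]
for z in(.099,.1045,.11):
  b=plane(s,g([(252,255),(308,328)]),z);print("scene",z,b.mean(0).round(4),np.degrees(np.arctan2(*(b[0]-b[1])[[1,0]])))
# body bottom front corner edge z check: front-left body vertical edge
print(plane(s,g([(230,560)]),.0645))
# marker, carton, tape sanity
cv2.imwrite("pics/e_t.png",t["image"][:,:,::-1]); st(robot.get_obs())
E
```

```text
[0.48193993 0.02483048 0.1045    ] 82.36956453898777
[0.48089058 0.02435618 0.1045    ]
scene 0.099 [0.4879 0.036  0.099 ] 82.52883340490119
scene 0.1045 [0.4837 0.0282 0.1045] 82.5288334049012
scene 0.11 [0.4796 0.0204 0.11  ] 82.52883340490112
[[ 0.44128798 -0.01976207  0.0645    ]]
t 30.38 pos [ 0.3563 -0.083   0.1753] x [ 0.003 -0.    -1.   ] y [-0.13  -0.991 -0.   ] F [-1.  -0.3 -0.3] w 0.061 j [-0.39 -0.34  1.76  0.    1.72  1.32]
```

View pics/e_t.png

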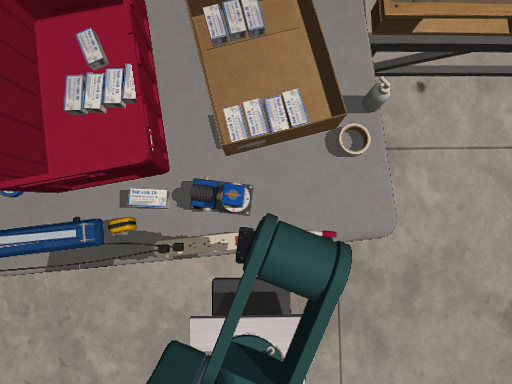

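```bash
python3 - <<'E'
from bench import robot
robot.close_job()
E
```

```text
the job is handed in; nothing more can be done
```

I stood the cartridge on its foot, took it again from above, pressed it into the socket, turned it a quarter turn clockwise and let go. My last checks show it sprung up into the lock. I handed the job in at about 30 s; no verdict was reported.

**How it went:**
- **Standing it up:** The tool can't tilt. I gripped the cartridge at a top corner, let it swing foot-down on a light grip, then drew the foot along the table until it stood.
- **Slips on the way:** On an earlier try it fell about 5 cm onto its side and I gripped it again. Several other grips missed because the open fingertips sit about 24 mm behind the TCP. One downward press, also before it stood up, reached 31 N at the wrist, below the 120 N limit.
- **Fitting it:** It bottomed in the socket at about 13 N at the wrist. The orange mark on its side then turned to the green dot.

**Last checks before handing in:**

| Check | Cartridge | Socket |
|---|---|---|
| Centre, top camera | (0.4815, 0.0246) m | (0.481, 0.0247) m |
| Lug direction, top camera | 82.4° | 82.2° (green dots) |
| Centre, scene camera at locked height | (0.4837, 0.0282) m | (0.4824, 0.0276) m |

- **Height:** The scene view fits the locked height to about 1 mm, and the gap under the white body shows it came up.
- **Camera disagreement:** The two cameras differ by about 3–4 mm in absolute position. Each one agrees with its own reading of the socket to within 1.5 mm.
- **Tilt:** I did not measure it directly. I judged it upright because the top face sits centred over the socket.
- **Robot and other things:** The arm was clear of everything, with near-zero wrist force. In the last top picture the carton and tape are where they were; the marker was partly hidden by the arm, but its visible cap end had not moved.

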